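# Balance a loaded tube rack on a knife edge and mark its balance point

### The job

Find where the hoist hook must take this loaded tube rack: with gentle nudges on its end tabs, slide it along the knife edge until it stays balanced level by itself, clear of both rests, when you let go. Then set the orange marker saddle astride the rack's blue spine, upright and right above the knife edge, and leave the rack balancing with the saddle on it. Never squeeze, shove hard or lift the rack or knock it off the edge, and leave the other things on the bench where they are.

Things in the scene. Friction and masses are not known exactly. Their poses are not given: they have to be found in the camera images.
- rack: hanging tube rack, 296 mm long (its x), 84 wide. Origin: middle of its flat underside, which lies on the knife edge. White plate 4 mm thick, 5 pairs of capped amber tubes through it at x = 0, +-55, +-110, y = +-28 mm: they hang 85 mm below the underside, caps (radius 9.5) rise 17 mm above it. 0.2 to 0.5 kg; the unseen contents differ: it balances up to about 30 mm off the middle
- tab_a (a point): outer face of the blue end tab at the rack's +x end, rack's axes: 148 mm from the rack's origin, 15 mm above the underside. The upright tab is 50 mm wide (y), 30 tall. Nudge the rack here: it slides with 1 to 2 N (friction about 0.35 on the edge), over 10 N spills samples. A finger left on the tab holds that end up or down by friction: back off to see it tip
- tab_b (a point): the same at the rack's -x end. The rack's centre of mass hangs about 30 mm below the edge: within about 3 mm of balance it settles in 1 to 2 s at a small tilt (about 1 mm off for each 0.033 rad); further off, the heavy end lies on a rest at a tilt of about 0.1 rad. It has about 7 mm of sideways play on the stand
- edge (a point): middle of the knife edge: a steel edge 26 mm long on a grey stand, 125 mm above the bench, running along this frame's y. The rack lies across it and slides along x. Rests with slippery white pads stand at x = +-85 mm, their tops 9.4 mm below the edge, 24 mm wide; the stand is fixed to the bench
- saddle_mid (a point): orange marker saddle standing on the bench, 25 g, 60 mm tall, this point half-way up. Lower 24 mm: a fork 30 mm long (x) and 19 mm wide (y, 24 at its foot) with a slot 11 mm wide and 18 mm deep, open below and along x, its mouth flared to about 16 mm. Upper 36 mm: a stem 12 x 12 mm for the fingers
- saddle_roof (a point): roof of the saddle's slot, on its centre line, 18 mm above the saddle's foot, 12 mm below its mid point; same axes as the saddle. It sits on the spine's top when fully down; press it on with 15 N at most
- spine (a point): middle of the top of the rack's blue spine (a rib 8 mm wide along the rack's x from tab to tab), rack's axes, 30 mm above the rack's origin
- buffer: clear buffer bottle, 68 mm dia., 150 tall; bystander, origin under its centre
- beaker: glass beaker, 80 mm dia., 90 tall; bystander, origin under its centre
- timer: white timer, 55 x 75 x 20 mm; bystander, origin under its centre
- microplate: white microplate, 86 x 128 x 14 mm; bystander, origin under its centre
- pen: blue and white pen, 145 mm, lying; bystander, origin under its middle
- tipbox: blue box of tips, 120 x 85 x 68 mm; bystander, origin under its centre
- dish: white weighing dish, 90 mm dia., 15 tall; bystander, origin under its centre
Things that resemble listed ones, but are neither listed nor needed, are in the scene too. Of the things shaped like the part that bears saddle_mid, the orange one is meant.

How it is judged:
On the way, in this order (a step that is already met when the one before it is completed fails the run):
1. the rack balances level on the knife edge by itself, untouched by the robot (angle between rack's own z axis and vertical below 0.06 rad and z of rack in the frame of edge between -0.006 and 0.006 m and contact force between each of the fingers, the arm and rack below 0.02 N), for 0.8 s.
2. the saddle sits astride the spine right above the knife edge (x of saddle_roof in the frame of edge between -0.005 and 0.005 m and z of saddle_roof in the frame of spine between -0.003 and 0.003 m and y of saddle_roof in the frame of spine between -0.004 and 0.004 m and angle between the x axis of saddle_roof and the x axis of rack, either way round below 0.2 rad and angle between saddle_roof's own z axis and vertical below 0.25 rad), for 0.2 s.
At the end, for the whole second after the job is handed in: The rack lies on the knife edge, balanced by itself (tilt under 0.06 rad) and nearly still; the saddle sits fully down astride the spine, upright, along it, within 5 mm of the knife edge along the rack (all of step 2 and angle between rack's own z axis and vertical below 0.06 rad and z of rack in the frame of edge between -0.006 and 0.006 m and angular speed of rack below 0.25 rad/s); the robot touches nothing.
It fails at once if the gripper pushes the rack with more than 10 N, or presses the saddle on it with more than 15 N (contact force between any of the fingers, the arm and rack above 10 N or contact force between saddle and rack above 15 N).
It fails at once if the rack is knocked off or lifted off the edge (z of rack in the frame of edge below -0.03 m or z of rack in the frame of edge above 0.03 m).
It fails at once if a bystander is pushed more than 20 mm (distance of any of buffer, beaker, timer, microplate, pen, tipbox, dish from where it was at the start of the episode above 0.02 m).
It also fails if it takes over 72 s, if anything falls off the work surface, if the arm or the gripper's body presses on something with over 40 N, if the wrist force passes 120 N, or if a joint passes its speed limit or range.

### The arm

A 7-joint arm with a two-finger parallel gripper is mounted at the origin on the work surface. World frame = base frame: x ahead of the robot, y to its left, z up, the work surface at z = 0. Lengths are in m, angles in rad, forces in N, time in s.
With the tool pointing down it reaches from about 0.425 to 0.875 m from the base axis. Payload 9.9 kg.
Tool frame: the origin (TCP) lies at the very end of the fingers, on their centre line; the grasp point (between the pads) lies grip_point_offset behind it (grip_point_offset is the distance from the TCP to the grasp point, in m); x points along the fingers, y is the direction in which the jaws open and shut, and the axes are right-handed (so a half turn about x gives the same grasp; the last joint's range is limited). The gripper opens to 85 mm and grips with 20 to 120 N. Pads are 22 mm wide; open, the fingers measure 114 mm over their backs; the gripper's body (76 mm by 85 mm) begins 54 mm behind the grasp point. The pads swing forward as they close: fully open they stand 13 mm farther back than shut.
Start: joints at [-1.429, 0.576, 0.025, 1.437, -0.015, 1.129, -0.057], TCP at [0.151, 0.658, 0.201] pointing down, gripper open.
Joint ranges: [-2.76, 2.76], [-0.34, 2.15], [-1.52, 1.57], [0.19, 2.46], [-1.09, 4.23], [0.17, 1.99], [-2.82, 2.82]. Speed limits (rad/s): [2.22, 2.22, 3.01, 3.01, 3.14, 3.14, 3.14].

### API

Orientations are given as a unit quaternion [x, y, z, w].
In Python, from workcell import * gives the robot as it stands. The module is installed in compiled form; this text tells all that it offers.
- The arm moves only by the tool jog_arm, never from a script. Its argument "motion" is a list of rows, each a list of 6 numbers: the shift along the world's x, y, z normalised to -1 to 1, where 1 is 1 m, then the turn, a rotation vector about the world's x, y, z normalised to -1 to 1, where 1 is 120 degrees. A call has 1 to 5 rows; each row is the pose to reach, as a shift and turn from the pose measured when the call began; what a row does not reach only later rows make up. A row lasts 1/12 s, in which the tool goes at most 41.7 mm and 7.16 degrees, less where a joint would pass 70% of its speed; a pose out of reach is approached as far as the arm can. A call with a number of a shift or a turn outside -1 to 1 is refused whole. A call with a gripper value outside its range is refused whole. "grip" is the closure, from 0 (fully open) to 1 (shut), set as the call begins (left out, the last holds). The fingers move at their own pace and stop on an object; "newtons" is the grip in N (left out, the last holds). Time passes only in rows, so rows that repeat a pose let the fingers close. It gives the time, the measured TCP pose, the force and the opening at its end, in the units of the state.
- observe(): the state, without advancing time (a new reading comes with each control period).
- grab_frame(name): name is "scene" or "top"; returns the picture (384x512x3 uint8, red, green, blue); there is no depth.
- calibration(name): a dict with "camera_matrix" (3x3 intrinsics, pixels), "R" (3x3) and "t" (3): a world point X has camera coordinates R X + t. Camera axes: x right, y down, z forward; pixel columns grow to the right and rows downward; lengths in m; the calibration is good to about 2 mm. A picture is of the moment at which its call begins. calibration takes no time and is no camera call.
- close_job(): hands the job in, once; it reports no verdict.
The state is a dict: "time": time; "joints": joint angles; "joint_velocities": joint speeds; "tau": joint torques, N m; "tool_pos": TCP position; "eef_rot": TCP orientation; "force": force on the tool from outside, world axes, zero at the start; "torque": the same for the moment, N m; "finger_gap": finger opening in m.
Only numpy, scipy, OpenCV 4.12 (cv2) and the standard library are available. Lean on these libraries where they do the work, as an engineer would, in place of code of your own. Each camera call takes 0.05 s, during which the arm holds its last target.

## Working session

There is one attempt and no reset: what is moved stays moved. The work goes in short steps, Python scripts to look and compute and a tool call to move; the robot and the scene stay as the last step left them, time stands still between calls to the robot, and variables do not carry over. Pictures are saved under pics/ and viewed, and the job is handed in when it is done.

Besides the shell and the picture viewer there is one more tool, called after ">>>" as name(argument=value, ...), one argument or row to a line, values as JSON. jog_arm: Moves the arm, as the interface text tells. Scaled input: -1 to 1 covers 1 m each way for a shift and 120 degrees each way for a turn. Its arguments: {"type":"object","properties":{"motion":{"type":"array"},"grip":{"type":"number"},"newtons":{"type":"number"}},"required":["motion"]}

```bash
mkdir -p pics
python3 - <<'E'
from workcell import *
import cv2
s=observe();print({k:(v if not hasattr(v,'__len__') else [round(float(x),4) for x in v]) for k,v in s.items()})
for n in("scene","top"):
    im=grab_frame(n);cv2.imwrite(f"pics/{n}0.png",cv2.cvtColor(im,cv2.COLOR_RGB2BGR))
    c=calibration(n);print(n,c)
E
```

```text
{'time': 0.0, 'joints': [-1.4288, 0.5765, 0.0248, 1.4379, -0.015, 1.129, -0.0565], 'joint_velocities': [-0.0004, 0.0008, -0.0007, -0.0001, 0.0, -0.0006, -0.0016], 'tau': [0.0004, -76.5763, 2.2502, -28.5961, 0.0153, 0.0127, 0.0], 'tool_pos': [0.151, 0.6574, 0.2003], 'eef_rot': [0.0791, 0.7026, -0.0802, 0.7026], 'force': [-0.7264, -0.0451, 0.75], 'torque': [0.0035, -0.0017, 0.0232], 'finger_gap': 0.08527575735693152}
scene {'camera_matrix': array([[375.30419795,   0.        , 254.96810278],
       [  0.        , 375.30419795, 187.92001104],
       [  0.        ,   0.        ,   1.        ]]), 'R': array([[ 0.74953487,  0.66183229, -0.01324722],
       [ 0.52973073, -0.61168842, -0.58755649],
       [-0.39696703,  0.43337662, -0.80907471]]), 't': array([-0.3908126 , -0.3031019 ,  1.23657017])}
top {'camera_matrix': array([[420.07356376,   0.        , 264.05511543],
       [  0.        , 420.07356376, 195.72438899],
       [  0.        ,   0.        ,   1.        ]]), 'R': array([[-0.01812195, -0.99974206, -0.01368941],
       [-0.99261843,  0.01963159, -0.11967982],
       [ 0.1199177 ,  0.01141952, -0.99271816]]), 't': array([-0.07343727,  0.61431103,  1.30585378])}
```

View pics/scene0.png

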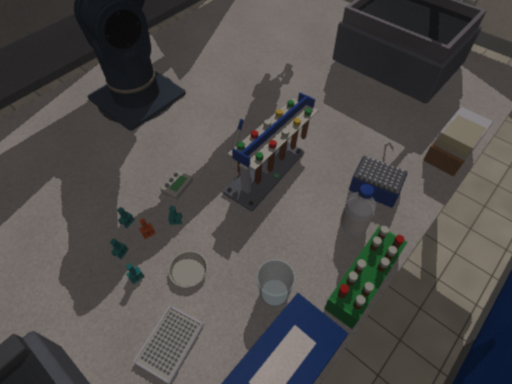

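View pics/top0.png

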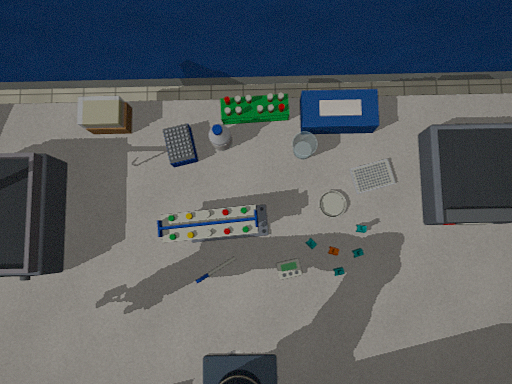

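The orange saddle is at about scene (147,228) and top (333,251). The look-alikes are four teal saddles: scene (125,216), (175,215), (118,248), (135,272). I'll choose the orange one and check it in close crops.

Run:
```python
import cv2,numpy as np
a=cv2.imread("pics/scene0.png");b=cv2.imread("pics/top0.png")
cv2.imwrite("pics/c1.png",cv2.resize(a[85:215,215:345],None,fx=4.6,fy=4.6,interpolation=cv2.INTER_CUBIC))
cv2.imwrite("pics/c2.png",cv2.resize(b[190:260,145:285],None,fx=5.6,fy=5.6,interpolation=cv2.INTER_CUBIC))
x=cv2.resize(a[195:290,95:195],None,fx=4,fy=4,interpolation=cv2.INTER_CUBIC)
y=cv2.resize(b[210:290,290:380],None,fx=4,fy=4,interpolation=cv2.INTER_CUBIC)
h=max(x.shape[0],y.shape[0]);c=np.zeros((h,x.shape[1]+y.shape[1],3),np.uint8);c[:x.shape[0],:x.shape[1]]=x;c[:y.shape[0],x.shape[1]:]=y
cv2.imwrite("pics/c3.png",c)
```

```text
(no output)
```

View pics/c1.png

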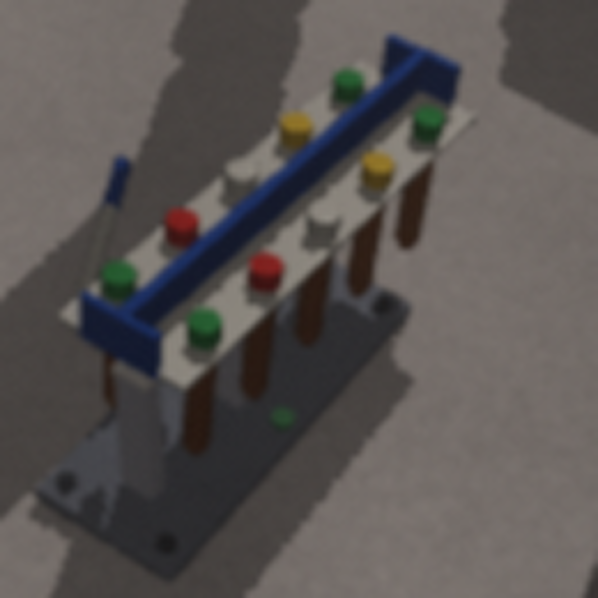

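View pics/c2.png

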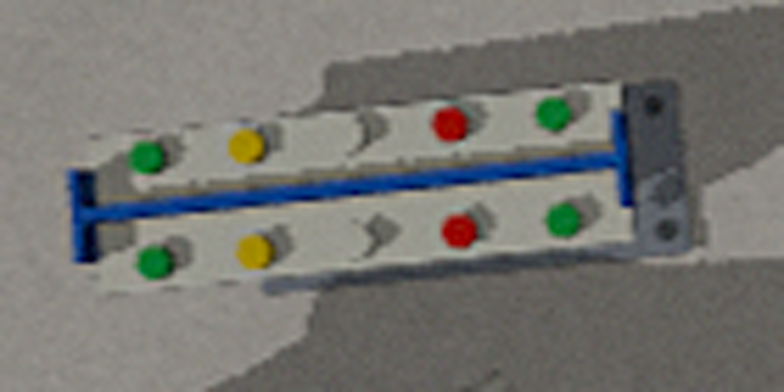

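View pics/c3.png

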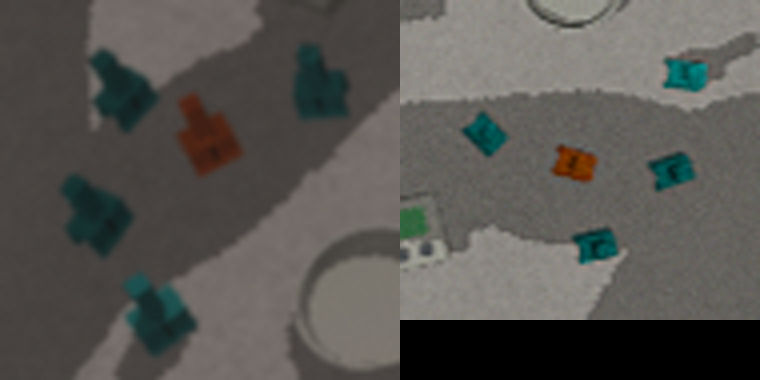

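The crops confirm the orange saddle. They also show the rack sitting well off-centre on its stand: the base plate sticks out past the rack's right end in the top view. Next I'll triangulate the stand, rack and saddle.

```bash
cat > h.py <<'E'
import numpy as np,cv2
from workcell import *
C={n:calibration(n) for n in("scene","top")}
def ray(n,p):
    c=C[n];d=np.linalg.solve(c["camera_matrix"],[p[0],p[1],1.]);R=c["R"];return -R.T@c["t"],R.T@d
def onz(n,p,z):
    o,d=ray(n,p);return o+d*(z-o[2])/d[2]
def tri(ps,pt):
    o1,d1=ray("scene",ps);o2,d2=ray("top",pt);d1/=np.linalg.norm(d1);d2/=np.linalg.norm(d2)
    A=np.c_[d1,-d2];s=np.linalg.lstsq(A,o2-o1,rcond=None)[0];p,q=o1+s[0]*d1,o2+s[1]*d2
    return (p+q)/2,np.linalg.norm(p-q)
def proj(n,X):
    c=C[n];v=c["camera_matrix"]@(c["R"]@np.asarray(X)+c["t"]);return v[:2]/v[2]
E
python3 - <<'E'
from h import *
np.set_printoptions(precision=4,suppress=True)
S=lambda x,y:(x/4.6+215-.4,y/4.6+85-.4)
T=lambda x,y:(x/5.6+145-.4,y/5.6+190-.4)
P={'hole1':((67,484),(654,105)),'hole2':((166,543),(668,230)),'cornerNR':((40,495),(690,250)),'cornerR2':((168,578),(678,83)),
'tabR_l':((83,297),(613,110)),'tabR_r':((158,342),(628,200)),
'tabL_top':((388,38),(70,170)),'tabL_2':((458,68),(83,258)),'spineR':((130,315),(620,160)),'spineL':((420,55),(85,213)),
'gR1':((118,275),(554,113)),'gR2':((204,325),(565,218)),'gL1':((348,83),(148,156)),'gL2':((428,120),(155,262)),'red1':((181,225),(450,122)),'red2':((265,268),(459,230))}
# note pairing: print both options
def nm(a,b): return tri(S(*a),T(*b))
for k,(a,b) in P.items(): X,e=nm(a,b);print(k,X,round(e*1000,1))
for a,b in(('hole1','hole2'),('gR1','gR2'),('gL1','gL2'),('red1','red2'),('tabR_l','tabR_r'),('tabL_top','tabL_2'),('cornerNR','cornerR2')):
    print('swap',a,b,*nm(P[a][0],P[b][1]),*nm(P[b][0],P[a][1]))
for n,f in(("scene",3),("top",3)):
    im=cv2.imread(f"pics/{n}0.png");
    hsv=cv2.cvtColor(im,cv2.COLOR_BGR2HSV);m=cv2.inRange(hsv,(3,150,60),(12,255,255))
    k,l,st,ce=cv2.connectedComponentsWithStats(m)
    for i in range(1,k):
        if st[i,4]>25: print(n,st[i],ce[i])
E
```

```text
hole1 [ 0.5545 -0.0956  0.085 ] 46.5
hole2 [ 0.5233 -0.0617 -0.0545] 53.8
cornerNR [ 0.4913 -0.094   0.0054] 1.5
cornerR2 [ 0.5874 -0.0895  0.01  ] 0.1
tabR_l [ 0.545  -0.0719  0.2015] 33.9
tabR_r [ 0.5259 -0.0502  0.1257] 34.3
tabL_top [0.5197 0.2075 0.1683] 37.5
tabL_2 [0.5044 0.2441 0.1048] 38.5
spineR [ 0.5348 -0.0582  0.1631] 5.4
spineL [0.5124 0.2217 0.1371] 0.1
gR1 [ 0.5435 -0.0434  0.1931] 37.8
gR2 [ 0.5208 -0.0132  0.1028] 41.3
gL1 [0.5253 0.1666 0.166 ] 41.0
gL2 [0.5043 0.212  0.0846] 44.6
red1 [0.5396 0.0091 0.1848] 40.1
red2 [0.5161 0.0441 0.0979] 41.6
swap hole1 hole2 [ 0.5026 -0.0819  0.0138] 0.0008173954036488487 [ 0.5742 -0.0756  0.0163] 0.0004809363794266669
swap gR1 gR2 [ 0.5044 -0.0309  0.1492] 0.00030969617360410265 [ 0.5593 -0.0257  0.1463] 0.00018419734683617573
swap gL1 gL2 [0.4864 0.1878 0.1235] 9.085478127440277e-05 [0.5424 0.1916 0.1251] 0.00020080488626084088
swap red1 red2 [0.4993 0.0248 0.1397] 0.0010524338421664353 [0.5556 0.0287 0.142 ] 0.0014611091710333938
swap tabR_l tabR_r [ 0.5122 -0.0642  0.166 ] 0.0003959700221996659 [ 0.5583 -0.0578  0.1609] 0.0021979308553126014
swap tabL_top tabL_2 [0.4886 0.2224 0.1366] 0.0005930886912337614 [0.5348 0.2302 0.1344] 0.0010317311080672645
swap cornerNR cornerR2 [ 0.5618 -0.1139  0.104 ] 0.05718489993022439 [ 0.5185 -0.0687 -0.0908] 0.07114291596458529
scene [140 219  15  19 158] [146.1266 228.8671]
```

Run:
```python
from h import *
np.set_printoptions(precision=4,suppress=True)
S=lambda x,y:(x/4.6+215-.4,y/4.6+85-.4)
T=lambda x,y:(x/5.6+145-.4,y/5.6+190-.4)
for n,p,z in(("scene",S(67,484),.012),("scene",S(166,543),.012),("scene",S(385,302),.012),("scene",S(410,312),.01),("scene",S(168,578),.01),("scene",S(40,495),.01),("top",T(262,285),.01),("top",T(690,247),.01),("top",T(678,83),.01),("scene",S(282,417),.012)): print(n,onz(n,p,z))
im=cv2.imread("pics/top0.png");print(cv2.cvtColor(im,cv2.COLOR_BGR2HSV)[246:257,327:341,0]);print(cv2.cvtColor(im,cv2.COLOR_BGR2HSV)[246:257,327:341,1])
b=im[235:268,312:356];a=cv2.imread("pics/scene0.png")[210:245,128:168]
x=cv2.resize(a,(600,525),interpolation=cv2.INTER_NEAREST);y=cv2.resize(b,(600,450),interpolation=cv2.INTER_NEAREST)
cv2.imwrite("pics/s1.png",x);cv2.imwrite("pics/s2.png",y)
```

```text
scene [ 0.5018 -0.0807  0.012 ]
scene [ 0.572  -0.0737  0.012 ]
scene [0.5548 0.1492 0.012 ]
scene [0.5706 0.1543 0.01  ]
scene [ 0.5875 -0.0894  0.01  ]
scene [ 0.4944 -0.0955  0.01  ]
top [0.4752 0.1522 0.01  ]
top [ 0.4925 -0.0946  0.01  ]
top [ 0.5874 -0.0895  0.01  ]
scene [0.5641 0.0378 0.012 ]
[[ 15  11  12  12  12  10  37  83  20   6  26  26   0  23]
 [ 23  15   9   9  12  12   8  11   5  42  70  45  20  40]
 [ 24  50  10  12  13  12  14  13  12  10   7  16  90  23]
 [ 30  60   7  13  13  13  12  14  14  12  12  12  10   0]
 [120  30  11  13  12  13  14  13  14  13  13  13  12  23]
 [ 23   5  14  13  13  10  14  14  15  14  12  10  11  90]
 [ 13  11  12  14  13  13  12  14  14  14  15   9  60  24]
 [ 17  10  14  11   9  11  13  13  14  13  12   8   0  50]
 [ 15  23  20  16  16  13  12  10  10  11  11  11  40  21]
 [165  20  45   8  27  80 165  18  10  11  10  19  36  17]
 [ 24  21  30  15  25  30  66  15  23  30  30  30  20  21]]
[[ 16  35  58 147  60  32  24  10   8  14  18  21  15  21]
 [ 10  37 152 255 255 209 149 100  36  13   8   5   8   8]
 [ 13   8  62 255 255 255 250 248 213 161 125  48  10  22]
 [ 13   3  96 255 255 255 255 255 255 255 255 201  71   8]
 [  5  25 198 255 255 255 255 255 255 255 255 255 100  10]
 [ 21  66 255 255 255 255 255 255 255 255 255 129  47   3]
 [ 45 197 255 255 255 255 255 255 255 255 255 107   5  13]
 [ 40 118 255 255 255 255 255 255 255 255 255  78   3  16]
 [ 30  11  16  30  80 119 255 255 255 255 250  94   8  18]
 [  5   8   5  10  24   8  16  36 109 117  68  20  13  22]
 [ 14  18  15  16  16  10  13   5  23  24  11  10  15  18]]
```

View pics/s1.png

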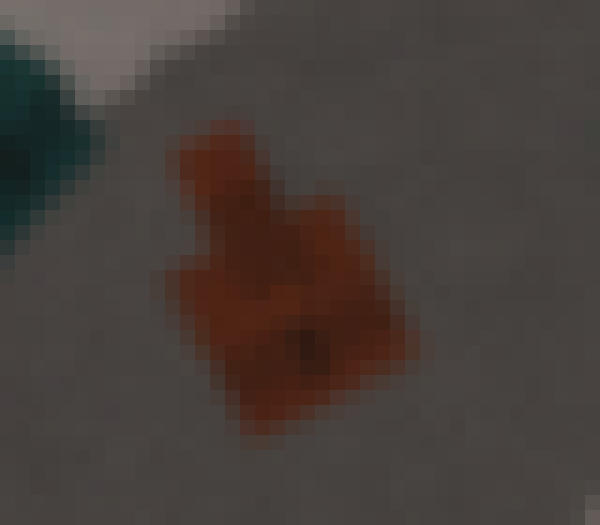

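View pics/s2.png

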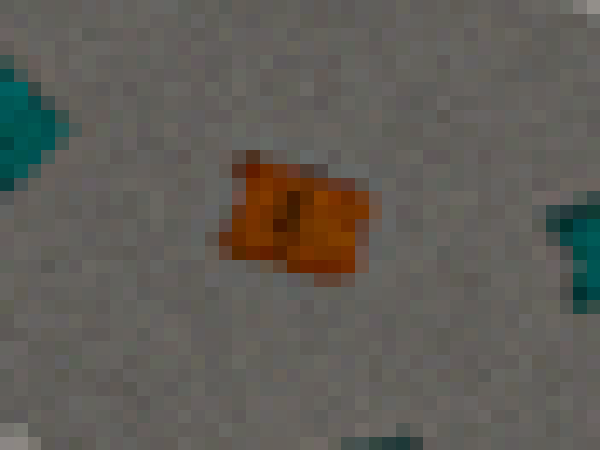

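The stand centre comes out at about (0.532, 0.031). The rack lies about 51 mm off it toward +y, with the +y end down on its rest. Next I need the saddle's pose and a check that the path clears the dark bin.

Run:
```python
from h import *
np.set_printoptions(precision=4,suppress=True)
S=lambda x,y:(x/15+128-.5,y/15+210-.5)
T=lambda x,y:(x/13.64+312-.5,y/13.64+235-.5)
print("stem top",onz("scene",S(215,150),.06))
for z in(0,.024):
  print("scene foot",z,[onz("scene",S(*p),z)[:2] for p in((260,435),(418,350),(168,278),(335,195))])
  q=[onz("top",T(*p),z)[:2] for p in((240,155),(375,195),(352,283),(222,250))];print("top",z,q,np.mean(q,0))
for z in(0,.1,.2):print("bin",onz("top",(45,275),z),onz("top",(67,160),z),onz("top",(20,275),z))
print(proj("top",[.151,.657,.2]))
print("stem tri",tri(S(215,150),T(290,215)))
```

```text
stem top [ 0.4319 -0.301   0.06  ]
scene foot 0 [array([ 0.4403, -0.3178]), array([ 0.4475, -0.2905]), array([ 0.4052, -0.3092]), array([ 0.4137, -0.2805])]
top 0 [array([ 0.45  , -0.2917]), array([ 0.44  , -0.3232]), array([ 0.4195, -0.317 ]), array([ 0.4278, -0.2866])] [ 0.4343 -0.3046]
scene foot 0.024 [array([ 0.4551, -0.3221]), array([ 0.4621, -0.2955]), array([ 0.421 , -0.3137]), array([ 0.4293, -0.2858])]
top 0.024 [array([ 0.45  , -0.2883]), array([ 0.4402, -0.3193]), array([ 0.4201, -0.3132]), array([ 0.4282, -0.2834])] [ 0.4346 -0.301 ]
bin [0.3732 0.628  0.    ] [0.7503 0.571  0.    ] [0.3746 0.7094 0.    ]
bin [0.3789 0.5748 0.1   ] [0.7285 0.5219 0.1   ] [0.3802 0.6503 0.1   ]
bin [0.3847 0.5216 0.2   ] [0.7067 0.4729 0.2   ] [0.3859 0.5911 0.2   ]
[ -8.7494 363.8352]
stem tri (array([ 0.4345, -0.2977,  0.0604]), np.float64(0.008177143546038792))
```

>>> jog_arm(
  motion=[
    [0.022, -0.031, 0.01, 0, 0, 0.03],
    [0.044, -0.063, 0.02, 0, 0, 0.06],
    [0.066, -0.095, 0.03, 0, 0, 0.09],
    [0.088, -0.126, 0.04, 0, 0, 0.12],
    [0.11, -0.157, 0.05, 0, 0, 0.146],
  ],
  grip=1,
  newtons=20,
)

```text
time: 0.52
tool_pos: [0.2617, 0.4985, 0.2504]
eef_rot: [-0.03, 0.707, 0.029, 0.706]
force: [0.7, 1.0, -0.6]
finger_gap: 0.0255
```

>>> jog_arm(
  motion=[
    [0.027, -0.026, 0, 0, 0, 0],
    [0.054, -0.052, 0, 0, 0, 0],
    [0.081, -0.077, 0, 0, 0, 0],
    [0.108, -0.103, 0, 0, 0, 0],
    [0.135, -0.129, 0, 0, 0, 0],
  ],
)

```text
time: 0.93
tool_pos: [0.3976, 0.3679, 0.2503]
eef_rot: [-0.03, 0.707, 0.029, 0.706]
force: [1.1, 0.2, 0.4]
finger_gap: -0.0001
```

>>> jog_arm(
  motion=[
    [0.023, -0.018, -0.02, 0, 0, 0],
    [0.046, -0.036, -0.04, 0, 0, 0],
    [0.07, -0.054, -0.06, 0, 0, 0],
    [0.09, -0.072, -0.075, 0, 0, 0],
    [0.112, -0.098, -0.09, 0, 0, 0],
  ],
)

```text
time: 1.35
tool_pos: [0.5097, 0.2703, 0.1589]
eef_rot: [-0.031, 0.707, 0.03, 0.706]
force: [0.6, 0.6, 0.1]
finger_gap: 0.0
```

```bash
cat > snap.py <<'E'
import sys
from h import *
np.set_printoptions(precision=4,suppress=True)
t=sys.argv[1];ims={}
for n in("scene","top"):
    ims[n]=cv2.cvtColor(grab_frame(n),cv2.COLOR_RGB2BGR);cv2.imwrite(f"pics/{n}_{t}.png",ims[n])
a=cv2.resize(ims["scene"][70:215,205:350],(580,580),interpolation=cv2.INTER_CUBIC)
cv2.imwrite(f"pics/cs_{t}.png",a)
b=cv2.resize(ims["top"][180:270,135:285],(750,450),interpolation=cv2.INTER_CUBIC)
cv2.imwrite(f"pics/ct_{t}.png",b)
s=observe();print(s["time"],s["tool_pos"],s["force"],s["eef_rot"],s["finger_gap"])
E
python3 snap.py 1
```

```text
1.45 [0.512  0.2631 0.1575] [-0.103  -0.4112 -0.123 ] [-0.0295  0.7075  0.024   0.7057] -0.0003086595520774646
```

View pics/cs_1.png

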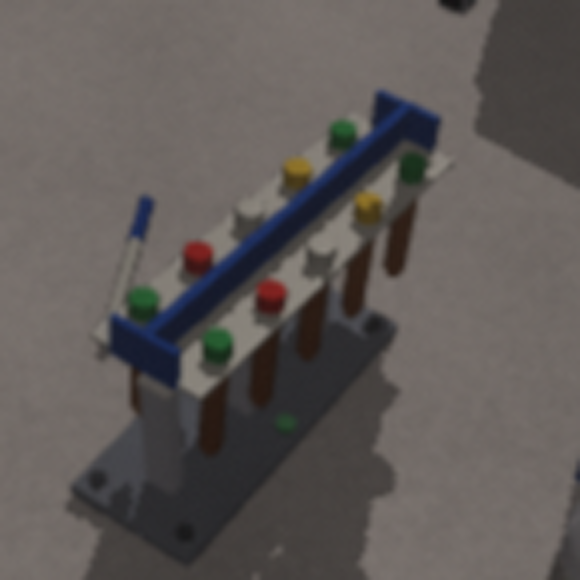

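View pics/ct_1.png

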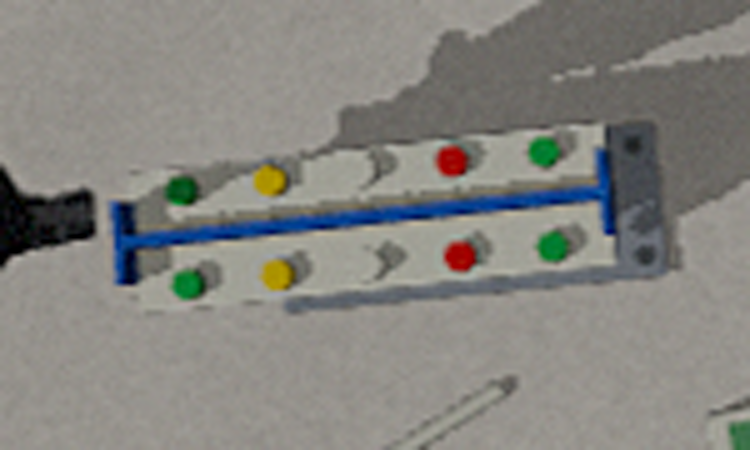

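Run:
```python
from h import *
np.set_printoptions(precision=4,suppress=True)
f=lambda X:(proj("top",X)-[135,180])*5
print(f([.512,.263,.1575]),f([.509,.263,.118]),f([.512,.263,.2]))
for p in((122,243),(113,204),(122,284),(605,190)): print(p,onz("top",(p[0]/5+135-.4,p[1]/5+180-.4),.134 if p[0]<200 else .165))
```

```text
[ 43.4837 238.5049] [ 63.1453 246.4649] [ 20.7717 235.1442]
(122, 243) [0.5109 0.2248 0.134 ]
(113, 204) [0.5339 0.2304 0.134 ]
(122, 284) [0.4868 0.2245 0.134 ]
(605, 190) [ 0.5345 -0.0611  0.165 ]
```

Run:
```python
import cv2,numpy as np
a=cv2.imread("pics/top_1.png")[150:290,90:210];a=np.clip(a.astype(float)*2.5+10,0,255).astype(np.uint8)
cv2.imwrite("pics/g1.png",cv2.resize(a,(516,602),interpolation=cv2.INTER_CUBIC))
```

```text
(no output)
```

View pics/g1.png

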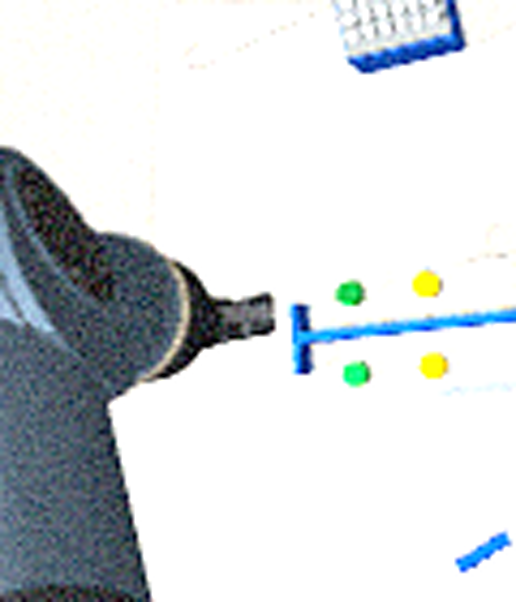

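Run:
```python
from h import *
for z in(.2,.23,.26):print(onz("top",(148,222.6),z),onz("top",(90+272/4.3,150+312/4.3),z))
```

```text
[0.52388537 0.23842132 0.2       ] [0.52372397 0.22369662 0.2       ]
[0.52203653 0.22972536 0.23      ] [0.52187926 0.21537859 0.23      ]
[0.52018768 0.22102941 0.26      ] [0.52003456 0.20706056 0.26      ]
```

>>> jog_arm(
  motion=[
    [-0.002, 0, -0.015, 0, 0, 0],
    [-0.003, 0, -0.028, 0, 0, 0],
    [-0.003, 0, -0.037, 0, 0, 0],
    [-0.003, 0, -0.037, 0, 0, 0],
  ],
)

```text
time: 1.78
tool_pos: [0.5077, 0.2629, 0.1188]
eef_rot: [-0.03, 0.708, 0.024, 0.705]
force: [0.6, -0.3, 0.3]
finger_gap: -0.0
```

```bash
python3 snap.py 2;python3 - <<'E'
import cv2,numpy as np
o=[]
for n,(y,x) in(("top",(180,100)),("scene",(40,250))):
    a=cv2.imread(f"pics/{n}_2.png")[y:y+90,x:x+90];a=np.clip(a.astype(float)*2+10,0,255).astype(np.uint8)
    o.append(cv2.resize(a,(400,400),interpolation=cv2.INTER_CUBIC))
cv2.imwrite("pics/g2.png",np.hstack(o))
E
```

```text
1.8833 [0.5088 0.2635 0.1207] [-0.2414 -0.0156 -0.8703] [-0.0298  0.7076  0.0242  0.7056] 0.00017438114171502148
```

View pics/g2.png

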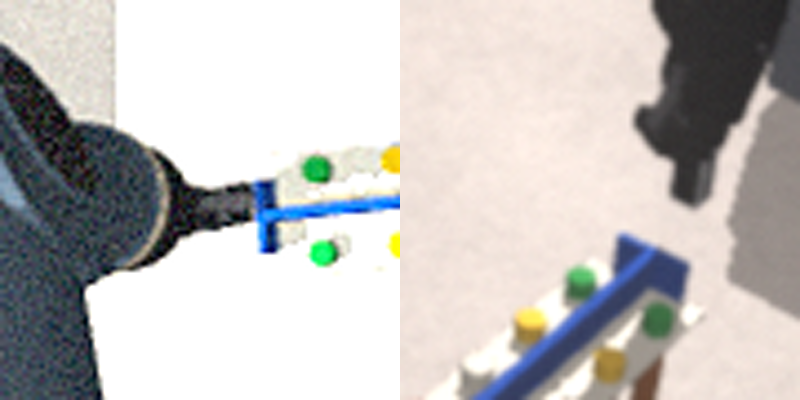

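Run:
```python
from h import *
print((proj("scene",[.5088,.2635,.1207])-[250,40])*4.44+[400,0],(proj("top",[.5088,.2635,.1207])-[100,180])*4.44)
```

```text
[681.00702411 235.59620415] [209.56151843 219.01131071]
```

Run:
```python
import cv2,numpy as np
a=cv2.imread("pics/scene_2.png")[60:110,285:345]
cv2.imwrite("pics/g3.png",cv2.resize(a,(720,600),interpolation=cv2.INTER_NEAREST))
```

```text
(no output)
```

View pics/g3.png

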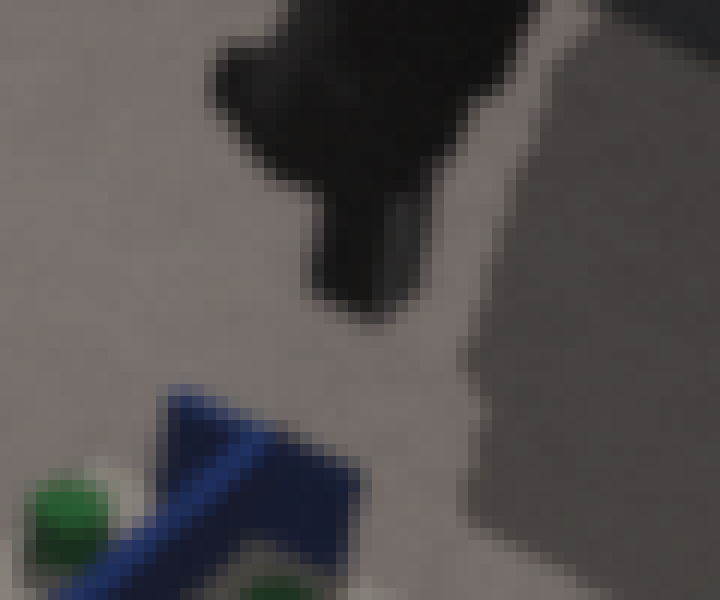

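Run:
```python
from h import *
np.set_printoptions(precision=4,suppress=True)
print(tri((303.5,66.5),(156.8,225)))
for z in(.12,.13,.14,.15):print(onz("scene",(315.5,85.8),z))
```

```text
(array([0.5122, 0.1993, 0.2462]), np.float64(0.005439677989092599))
[0.4946 0.2937 0.12  ]
[0.501  0.2828 0.13  ]
[0.5075 0.272  0.14  ]
[0.5139 0.2611 0.15  ]
```

>>> jog_arm(
  motion=[
    [0, 0, -0.01, 0, 0, 0],
    [0, 0, -0.02, 0, 0, 0],
    [0, -0.003, -0.02, 0, 0, 0],
    [0.0005, -0.007, -0.02, 0, 0, 0],
    [0.001, -0.01, -0.02, 0, 0, 0],
  ],
)

```text
time: 2.3
tool_pos: [0.5099, 0.2529, 0.1006]
eef_rot: [-0.03, 0.708, 0.024, 0.706]
force: [0.6, 0.5, 0.7]
finger_gap: -0.0003
```

>>> jog_arm(
  motion=[
    [0, -0.003, 0, 0, 0, 0],
    [0, -0.006, 0, 0, 0, 0],
    [0.0005, -0.009, 0, 0, 0, 0],
    [0.001, -0.012, 0, 0, 0, 0],
    [0.001, -0.015, 0, 0, 0, 0],
  ],
)

```text
time: 2.72
tool_pos: [0.5111, 0.2375, 0.1008]
eef_rot: [-0.03, 0.708, 0.024, 0.706]
force: [1.4, -0.3, 0.8]
finger_gap: 0.0001
```

```bash
python3 snap.py 3
```

```text
2.8167 [0.511  0.2371 0.1007] [ 0.041   0.6611 -0.3205] [-0.0297  0.7077  0.0236  0.7055] -0.00027198932697777124
```

View pics/cs_3.png

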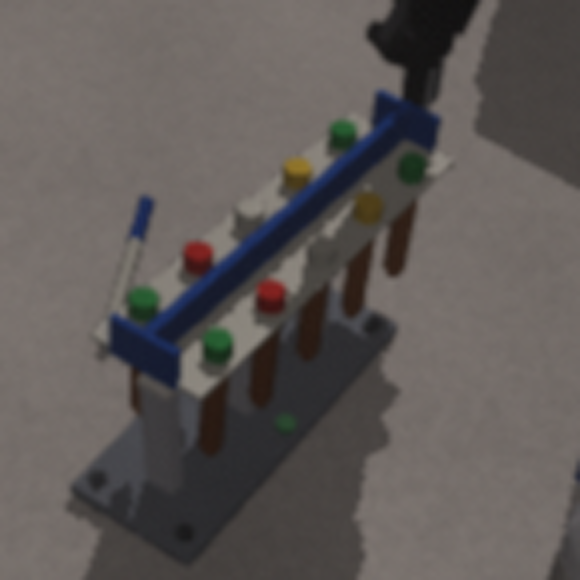

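View pics/ct_3.png

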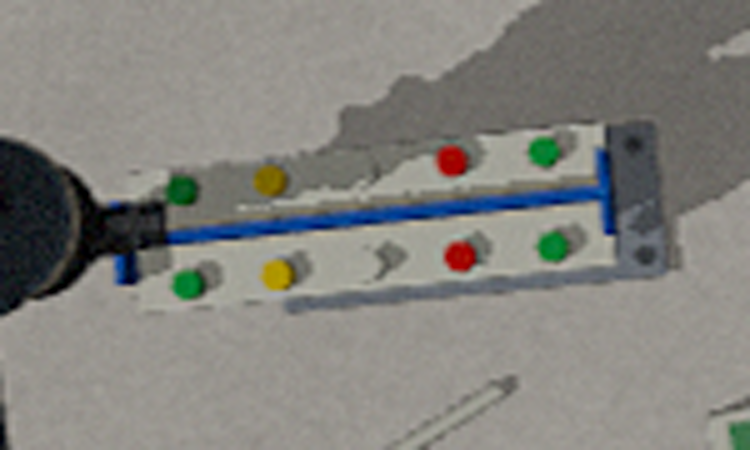

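>>> jog_arm(
  motion=[
    [0, -0.003, 0, 0, 0, 0],
    [0.0005, -0.006, 0, 0, 0, 0],
    [0.001, -0.009, 0, 0, 0, 0],
    [0.001, -0.012, 0, 0, 0, 0],
    [0.001, -0.015, 0, 0, 0, 0],
  ],
)

```text
time: 3.23
tool_pos: [0.5122, 0.2223, 0.1009]
eef_rot: [-0.03, 0.707, 0.024, 0.706]
force: [-0.5, 3.7, 2.7]
finger_gap: 0.0
```

```bash
cat > meas.py <<'E'
# rack pose from blue tabs/spine + cap colours
from h import *
np.set_printoptions(precision=4,suppress=True)
def caps(im,n):
    hsv=cv2.cvtColor(im,cv2.COLOR_BGR2HSV);m=cv2.inRange(hsv,(0,140,70),(5,255,255))|cv2.inRange(hsv,(172,140,70),(180,255,255))
    box=np.zeros_like(m)
    if n=="scene": box[90:190,215:330]=1
    else: box[195:255,140:285]=1
    k,l,st,ce=cv2.connectedComponentsWithStats(m*box)
    r=[(st[i,4],tuple(ce[i])) for i in range(1,k) if st[i,4]>8];return sorted(r,reverse=True)[:2]
def green(im,n):
    hsv=cv2.cvtColor(im,cv2.COLOR_BGR2HSV);m=cv2.inRange(hsv,(45,90,30),(80,255,255))
    box=np.zeros_like(m)
    if n=="scene": box[85:168,215:330]=1
    else: box[195:255,140:285]=1
    k,l,st,ce=cv2.connectedComponentsWithStats(m*box)
    r=[(int(st[i,4]),tuple(np.round(ce[i],1))) for i in range(1,k) if st[i,4]>6];return sorted(r,reverse=True)[:5]
if __name__=="__main__":
    import sys
    ims={n:cv2.imread(f"pics/{n}_{sys.argv[1]}.png") for n in("scene","top")}
    for n in ims: print(n,"red",[(int(a),np.round(c,1)) for a,c in caps(ims[n],n)],"green",green(ims[n],n))
E
python3 snap.py 4; python3 meas.py 1;python3 meas.py 4
```

```text
3.3333 [0.512  0.2211 0.1007] [0.1493 0.2253 0.0185] [-0.0297  0.7077  0.0231  0.7055] -1.169746200603867e-05
scene red [(28, array([272.4, 142.6])), (28, array([254.3, 132.9]))] green [(43, (np.float64(240.3), np.float64(145.5))), (40, (np.float64(259.0), np.float64(155.8))), (27, (np.float64(290.3), np.float64(103.2))), (25, (np.float64(307.8), np.float64(111.5)))]
top red [(29, array([225. , 211.8])), (27, array([226.6, 230.9]))] green [(30, (np.float64(245.1), np.float64(228.8))), (30, (np.float64(172.2), np.float64(236.4))), (29, (np.float64(170.7), np.float64(217.9))), (28, (np.float64(243.4), np.float64(209.8)))]
scene red [(30, array([268.9, 145.1])), (27, array([250.4, 135.2]))] green [(44, (np.float64(255.2), np.float64(158.3))), (38, (np.float64(236.8), np.float64(147.8))), (31, (np.float64(287.5), np.float64(105.7))), (28, (np.float64(305.0), np.float64(114.3)))]
top red [(32, array([231.5, 230.5])), (28, array([229.8, 211.5]))] green [(32, (np.float64(248.5), np.float64(209.5))), (31, (np.float64(175.4), np.float64(217.3))), (29, (np.float64(250.1), np.float64(228.5))), (29, (np.float64(176.8), np.float64(236.0)))]
```

View pics/cs_4.png

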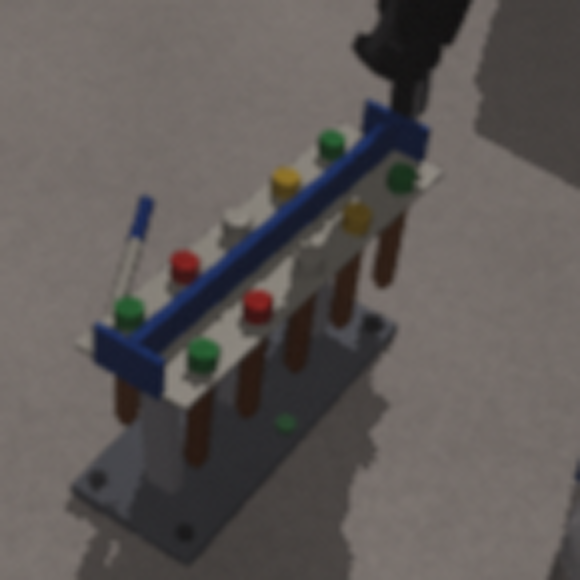

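```bash
cat > rk.py <<'E'
import sys
from meas import *
E0=np.array([.5317,.0305,.125]);U=np.array([-.0717,.9974,0])
def sep(im,n):
    g=[np.array(c) for a,c in green(im,n)][:4]; r=[np.array(c) for a,c in caps(im,n)]
    return g,r
def pose(si,ti):
    gs,rs=sep(si,"scene");gt,rt=sep(ti,"top")
    pts=[]
    for A,B in((gs,gt),(rs,rt)):
        for a in A:
            best=min(((tri(a,b)) for b in B),key=lambda q:q[1])
            if best[1]<.006: pts.append(best[0])
    P=np.array(pts);u=(P-E0)@U
    R=P[u<u.mean()];
    k=np.polyfit(u,P[:,2],1)
    return P,u,-np.arctan(k[0]),np.polyval(k,0)
if __name__=="__main__":
    t=sys.argv[1]
    P,u,tilt,z0=pose(cv2.imread(f"pics/scene_{t}.png"),cv2.imread(f"pics/top_{t}.png"))
    o=np.argsort(u);print(np.c_[u,P][o]);
    Pm=P[o]
    if len(P)==6: # means: greens at -110,+110 ; red at -55
        gl,gr,rd=Pm[4:].mean(0),Pm[:2].mean(0),Pm[2:4].mean(0)
        ax=gl-gr;print("centre u %.4f  yaw %.4f"%(((gl+gr)/2-E0)@U,np.arctan2(-ax[0],ax[1])))
    print("tilt(+ = +y end down) %.4f  zcap@edge %.4f"%(tilt,z0))
E
for i in 1 3 4; do python3 rk.py $i; done
```

```text
[[-0.0581  0.5036 -0.0298  0.1438]
 [-0.0576  0.5593 -0.0253  0.144 ]
 [-0.0032  0.555   0.029   0.142 ]
 [-0.003   0.4991  0.0251  0.141 ]
 [ 0.1609  0.4863  0.1885  0.1211]
 [ 0.1622  0.5416  0.1939  0.1201]]
centre u 0.0518  yaw 0.0798
tilt(+ = +y end down) 0.1108  zcap@edge 0.1391
[[-0.0581  0.5036 -0.0298  0.1438]
 [-0.0575  0.5591 -0.0252  0.1438]
 [-0.003   0.4991  0.0251  0.141 ]
 [-0.0029  0.555   0.0292  0.1419]
 [ 0.1608  0.4862  0.1885  0.1207]
 [ 0.1619  0.5419  0.1936  0.1202]]
centre u 0.0518  yaw 0.0789
tilt(+ = +y end down) 0.1110  zcap@edge 0.1390
[[-0.0724  0.5599 -0.0401  0.1484]
 [-0.0723  0.5045 -0.0439  0.148 ]
 [-0.0178  0.4998  0.0103  0.1451]
 [-0.0172  0.5554  0.0149  0.1451]
 [ 0.147   0.4873  0.1747  0.122 ]
 [ 0.1478  0.543   0.1795  0.121 ]]
centre u 0.0375  yaw 0.0775
tilt(+ = +y end down) 0.1258  zcap@edge 0.1407
```

>>> jog_arm(
  motion=[
    [0, -0.0025, 0, 0, 0, 0],
    [0.0005, -0.005, 0, 0, 0, 0],
    [0.0005, -0.0075, 0, 0, 0, 0],
    [0.001, -0.01, 0, 0, 0, 0],
    [0.001, -0.0125, 0, 0, 0, 0],
  ],
)

```text
time: 3.75
tool_pos: [0.5132, 0.2087, 0.1009]
eef_rot: [-0.03, 0.708, 0.023, 0.706]
force: [-0.7, 3.5, 3.6]
finger_gap: -0.0
```

>>> jog_arm(
  motion=[
    [0, -0.002, 0, 0, 0, 0],
    [0, -0.003, 0, 0, 0, 0],
    [0, 0.002, 0, 0, 0, 0],
    [-0.001, 0.01, 0, 0, 0, 0],
    [-0.001, 0.014, 0, 0, 0, 0],
  ],
)

```text
time: 4.17
tool_pos: [0.5116, 0.2236, 0.1005]
eef_rot: [-0.03, 0.708, 0.023, 0.705]
force: [0.9, -0.1, 0.8]
finger_gap: -0.0002
```

>>> jog_arm(
  motion=[
    [0, 0, 0, 0, 0, 0],
    [0, 0, 0, 0, 0, 0],
    [0, 0, 0, 0, 0, 0],
  ],
)

```text
time: 4.42
tool_pos: [0.5114, 0.2236, 0.1002]
eef_rot: [-0.03, 0.708, 0.023, 0.705]
force: [0.2, -0.2, -0.1]
finger_gap: -0.0002
```

```bash
python3 snap.py 5; python3 rk.py 5
```

```text
4.5167 [0.5116 0.2233 0.1004] [-0.5818 -0.4096 -0.453 ] [-0.0298  0.708   0.0231  0.7052] -5.604969232758188e-05
[[-0.0881  0.5041 -0.0598  0.1466]
 [-0.0879  0.5596 -0.0556  0.1471]
 [-0.0338  0.5556 -0.0017  0.145 ]
 [-0.0332  0.5    -0.0051  0.1442]
 [ 0.1309  0.4883  0.1586  0.1243]
 [ 0.1316  0.5441  0.1633  0.1232]]
centre u 0.0216  yaw 0.0715
tilt(+ = +y end down) 0.1096  zcap@edge 0.1388
```

>>> jog_arm(
  motion=[
    [0, -0.008, 0, 0, 0, 0],
    [0.0005, -0.014, 0, 0, 0, 0],
    [0.001, -0.0175, 0, 0, 0, 0],
    [0.001, -0.02, 0, 0, 0, 0],
    [0.0015, -0.0225, 0, 0, 0, 0],
  ],
)

```text
time: 4.93
tool_pos: [0.5134, 0.2009, 0.1008]
eef_rot: [-0.029, 0.708, 0.023, 0.706]
force: [0.4, 3.8, 2.5]
finger_gap: 0.0001
```

>>> jog_arm(
  motion=[
    [0, 0, 0, 0, 0, 0],
    [0, 0.003, 0, 0, 0, 0],
    [-0.001, 0.013, 0, 0, 0, 0],
    [-0.001, 0.015, 0, 0, 0, 0],
    [-0.001, 0.015, 0, 0, 0, 0],
  ],
)

```text
time: 5.35
tool_pos: [0.512, 0.2173, 0.1005]
eef_rot: [-0.03, 0.708, 0.024, 0.705]
force: [0.1, -0.4, -0.9]
finger_gap: -0.0002
```

>>> jog_arm(
  motion=[
    [0, 0, 0, 0, 0, 0],
    [0, 0, 0, 0, 0, 0],
    [0, 0, 0, 0, 0, 0],
  ],
)

```text
time: 5.6
tool_pos: [0.5119, 0.2172, 0.1004]
eef_rot: [-0.03, 0.708, 0.024, 0.705]
force: [-0.3, -0.1, 0.1]
finger_gap: 0.0003
```

```bash
python3 snap.py 6; python3 rk.py 6|tail -2
```

```text
5.7 [0.512  0.2171 0.1005] [-0.3807 -0.1196  0.5207] [-0.03    0.7078  0.024   0.7053] 0.00020141449649922833
centre u 0.0113  yaw 0.0646
tilt(+ = +y end down) 0.1120  zcap@edge 0.1390
```

```bash
cat >> rk.py <<'E'
    if len(P)==6:
        c=(gl+gr)/2;a=ax/np.linalg.norm(ax);print("centre",c,"tab+",c+a*.148,"tab-",c-a*.148,"lat off edge %.4f"%((c-E0)@np.array([.9974,.0717,0])))
E
for i in 1 5 6;do python3 rk.py $i|tail -3;done
```

```text
centre u 0.0518  yaw 0.0798
tilt(+ = +y end down) 0.1108  zcap@edge 0.1391
centre [0.5227 0.0818 0.1323] tab+ [0.511  0.2285 0.1166] tab- [ 0.5345 -0.0649  0.1479] lat off edge -0.0053
centre u 0.0216  yaw 0.0715
tilt(+ = +y end down) 0.1096  zcap@edge 0.1388
centre [0.524  0.0516 0.1353] tab+ [0.5135 0.1984 0.1198] tab- [ 0.5345 -0.0952  0.1508] lat off edge -0.0061
centre u 0.0113  yaw 0.0646
tilt(+ = +y end down) 0.1120  zcap@edge 0.1390
centre [0.5247 0.0413 0.1369] tab+ [0.5152 0.1881 0.121 ] tab- [ 0.5342 -0.1055  0.1529] lat off edge -0.0062
```

>>> jog_arm(
  motion=[
    [0.001, -0.01, 0, 0, 0, 0],
    [0.002, -0.017, 0, 0, 0, 0],
    [0.002, -0.0195, 0, 0, 0, 0],
    [0.002, -0.0215, 0, 0, 0, 0],
    [0.002, -0.023, 0, 0, 0, 0],
  ],
)

```text
time: 6.12
tool_pos: [0.5143, 0.1941, 0.1007]
eef_rot: [-0.03, 0.708, 0.024, 0.706]
force: [-0.8, 3.0, 2.6]
finger_gap: 0.0002
```

```bash
python3 snap.py 7; python3 rk.py 7|tail -3
```

```text
6.2167 [0.5142 0.194  0.1007] [-0.2353  0.8789  1.9626] [-0.0298  0.7077  0.024   0.7055] -0.00022480974312591394
centre u 0.0043  yaw 0.0618
tilt(+ = +y end down) 0.1184  zcap@edge 0.1396
centre [0.5254 0.0344 0.1384] tab+ [0.5163 0.1811 0.1214] tab- [ 0.5345 -0.1123  0.1555] lat off edge -0.0060
```

>>> jog_arm(
  motion=[
    [0, 0.004, 0, 0, 0, 0],
    [0, 0.014, 0, 0, 0, 0],
    [0, 0.03, 0, 0, 0, 0],
    [0, 0.03, 0, 0, 0, 0],
    [0, 0.03, 0, 0, 0, 0],
  ],
)

```text
time: 6.63
tool_pos: [0.5137, 0.2254, 0.1004]
eef_rot: [-0.031, 0.708, 0.025, 0.705]
force: [-1.0, -0.5, -0.2]
finger_gap: 0.0004
```

>>> jog_arm(
  motion=[
    [0, 0, 0, 0, 0, 0],
    [0, 0, 0, 0, 0, 0],
    [0, 0, 0, 0, 0, 0],
  ],
)

```text
time: 6.88
tool_pos: [0.5137, 0.2249, 0.1003]
eef_rot: [-0.031, 0.708, 0.025, 0.705]
force: [-0.1, 0.3, 0.1]
finger_gap: 0.0
```

```bash
python3 snap.py 8; python3 rk.py 8|tail -3; python3 -c "
from workcell import *;print(observe()['joints'])"
```

```text
6.9833 [0.5138 0.2249 0.1004] [ 0.404   0.5015 -0.1952] [-0.0305  0.7079  0.0245  0.7052] -0.00019280468787589053
centre u 0.0044  yaw 0.0615
tilt(+ = +y end down) 0.1144  zcap@edge 0.1394
centre [0.5252 0.0344 0.1384] tab+ [0.5162 0.1812 0.1218] tab- [ 0.5343 -0.1124  0.155 ] lat off edge -0.0062
[-0.52667194  0.5223217   0.0394227   1.86344807 -0.01984921  0.76331497
  1.17063441]
```

>>> jog_arm(
  motion=[
    [0, 0.005, 0, 0, 0, -0.059],
    [0, 0.005, 0, 0, 0, -0.118],
    [0, 0.005, 0, 0, 0, -0.177],
    [0, 0.005, 0, 0, 0, -0.236],
    [0, 0.005, 0, 0, 0, -0.295],
  ],
)

```text
time: 7.4
tool_pos: [0.5139, 0.2296, 0.1004]
eef_rot: [0.188, 0.683, -0.193, 0.679]
force: [0.1, 1.4, 0.5]
finger_gap: 0.0
```

>>> jog_arm(
  motion=[
    [0, 0, 0, 0, 0, -0.059],
    [0, 0, 0, 0, 0, -0.118],
    [0, 0, 0, 0, 0, -0.177],
    [0, 0, 0, 0, 0, -0.236],
    [0, 0, 0, 0, 0, -0.295],
  ],
)

```text
time: 7.82
tool_pos: [0.514, 0.2293, 0.1006]
eef_rot: [0.389, 0.592, -0.392, 0.587]
force: [-0.5, 0.7, -0.1]
finger_gap: -0.0001
```

>>> jog_arm(
  motion=[
    [0, 0, 0, 0, 0, -0.059],
    [0, 0, 0, 0, 0, -0.118],
    [0, 0, 0, 0, 0, -0.168],
    [0, -0.005, 0, 0, 0, -0.168],
  ],
)

```text
time: 8.15
tool_pos: [0.5138, 0.2251, 0.1004]
eef_rot: [0.488, 0.514, -0.49, 0.508]
force: [0.0, 0.3, -0.3]
finger_gap: -0.0001
```

```bash
python3 snap.py 9; python3 rk.py 9|tail -3
```

```text
8.25 [0.514  0.2232 0.1006] [ 0.4514 -0.8128 -0.106 ] [ 0.4859  0.5153 -0.4884  0.5098] -1.3171903992708353e-06
centre u 0.0044  yaw 0.0631
tilt(+ = +y end down) 0.1166  zcap@edge 0.1392
centre [0.5252 0.0345 0.1382] tab+ [0.516  0.1812 0.1213] tab- [ 0.5345 -0.1123  0.1551] lat off edge -0.0062
```

View pics/cs_9.png

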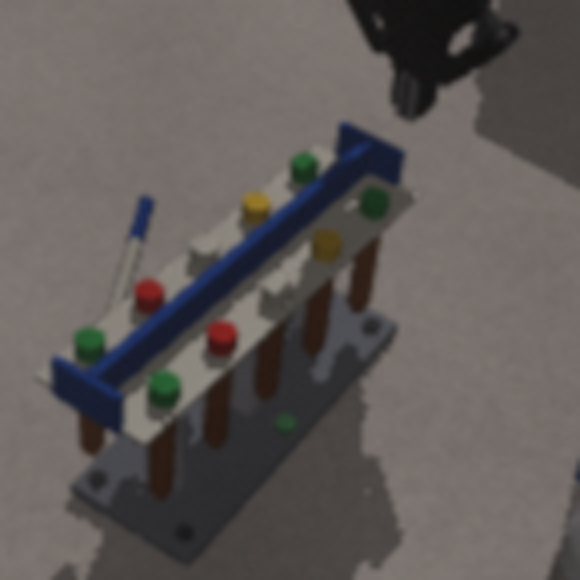

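>>> jog_arm(
  motion=[
    [0.001, -0.012, 0, 0, 0, 0],
    [0.002, -0.022, 0, 0, 0, 0],
    [0.002, -0.028, 0, 0, 0, 0],
    [0.002, -0.0305, 0, 0, 0, 0],
    [0.002, -0.0325, 0, 0, 0, 0],
  ],
)

```text
time: 8.67
tool_pos: [0.5163, 0.1904, 0.1009]
eef_rot: [0.486, 0.515, -0.488, 0.51]
force: [0.5, 3.0, 0.7]
finger_gap: 0.0
```

>>> jog_arm(
  motion=[
    [0, -0.0015, 0, 0, 0, 0],
    [0, -0.003, 0, 0, 0, 0],
    [0, -0.003, 0, 0, 0, 0],
  ],
)

```text
time: 8.92
tool_pos: [0.5164, 0.1876, 0.101]
eef_rot: [0.486, 0.515, -0.488, 0.51]
force: [0.1, 2.7, 1.0]
finger_gap: -0.0001
```

```bash
python3 snap.py 10; python3 rk.py 10|tail -3
```

```text
9.0167 [0.5163 0.1875 0.1009] [-0.171   2.8935  2.264 ] [ 0.4862  0.5154 -0.4881  0.5096] 0.00029471496001481787
centre u -0.0015  yaw 0.0644
tilt(+ = +y end down) 0.1191  zcap@edge 0.1395
centre [0.5256 0.0285 0.1393] tab+ [0.5161 0.1752 0.122 ] tab- [ 0.5351 -0.1181  0.1567] lat off edge -0.0062
```

>>> jog_arm(
  motion=[
    [0, 0.003, 0, 0, 0, 0],
    [0, 0.008, 0, 0, 0, 0],
    [0, 0.01, 0, 0, 0, 0],
    [0, 0.01, 0, 0, 0, 0],
    [0, 0.01, 0, 0, 0, 0],
  ],
)

```text
time: 9.43
tool_pos: [0.5162, 0.1977, 0.1007]
eef_rot: [0.486, 0.515, -0.488, 0.51]
force: [-0.2, 0.3, 0.2]
finger_gap: 0.0002
```

>>> jog_arm(
  motion=[
    [0, 0, 0, 0, 0, 0],
    [0, 0, 0, 0, 0, 0],
    [0, 0, 0, 0, 0, 0],
  ],
)

```text
time: 9.68
tool_pos: [0.5161, 0.1975, 0.1007]
eef_rot: [0.486, 0.515, -0.488, 0.51]
force: [-0.4, -1.2, 0.2]
finger_gap: 0.0
```

```bash
python3 snap.py 11; python3 rk.py 11|tail -3
```

```text
9.7833 [0.5162 0.1975 0.1008] [-0.1174 -0.6292  0.6457] [ 0.486   0.5154 -0.4881  0.5098] 6.934512892775171e-06
 [ 0.1072  0.5464  0.139   0.1392]
 [ 0.1074  0.4899  0.1352  0.139 ]]
tilt(+ = +y end down) -0.0064  zcap@edge 0.1388
```

>>> jog_arm(
  motion=[
    [0, 0.01, 0, 0, 0, 0],
    [0, 0.01, 0, 0, 0, 0],
    [0, 0.01, 0, 0, 0, 0],
  ],
)

```text
time: 10.03
tool_pos: [0.516, 0.2086, 0.1006]
eef_rot: [0.486, 0.516, -0.488, 0.51]
force: [0.3, 0.0, 0.1]
finger_gap: 0.0001
```

```bash
python3 snap.py 12; python3 rk.py 12
```

```text
10.1333 [0.5161 0.2077 0.1007] [ 0.2239 -0.2951  0.3115] [ 0.4859  0.5155 -0.4881  0.5099] -8.833185018115161e-05
[[-0.1122  0.5048 -0.0839  0.1382]
 [-0.0578  0.5568 -0.0257  0.1415]
 [-0.0577  0.5015 -0.0295  0.1412]
 [ 0.1077  0.5464  0.1395  0.1355]
 [ 0.1078  0.4901  0.1356  0.1356]]
tilt(+ = +y end down) 0.0220  zcap@edge 0.1383
```

>>> jog_arm(
  motion=[
    [0, 0, 0, 0, 0, 0],
    [0, 0, 0, 0, 0, 0],
    [0, 0, 0, 0, 0, 0],
    [0, 0, 0, 0, 0, 0],
    [0, 0, 0, 0, 0, 0],
  ],
)

```text
time: 10.55
tool_pos: [0.5161, 0.2076, 0.1007]
eef_rot: [0.486, 0.515, -0.488, 0.51]
force: [0.2, 0.5, 1.0]
finger_gap: -0.0002
```

```bash
python3 snap.py 13; python3 rk.py 13
```

```text
10.65 [0.5161 0.2076 0.1007] [-0.3807  0.9568 -0.1206] [ 0.4858  0.5155 -0.4881  0.5099] 0.00020440455710967652
[[-0.1129  0.5051 -0.0846  0.1325]
 [-0.0584  0.5012 -0.0303  0.138 ]
 [-0.0582  0.5572 -0.026   0.1376]
 [ 0.1068  0.4903  0.1346  0.143 ]
 [ 0.1069  0.5462  0.1387  0.1424]]
tilt(+ = +y end down) -0.0393  zcap@edge 0.1388
```

View pics/cs_13.png

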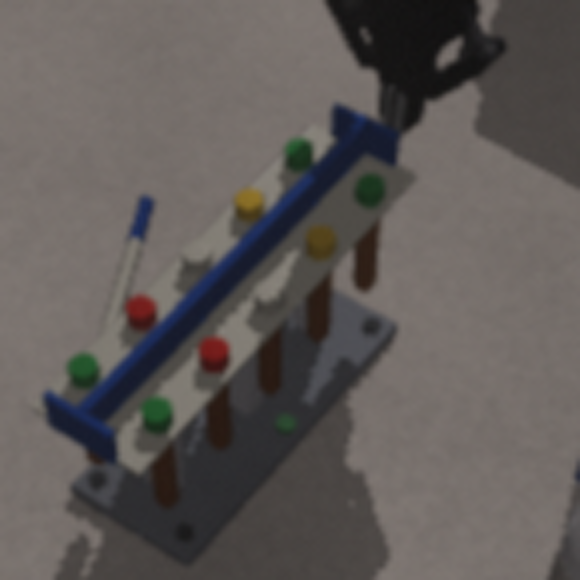

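```bash
sed -i 's/box\[85:168,215:330\]=1/box[85:168,215:330]=1; box[168:190,215:262]=1/' meas.py
```

>>> jog_arm(
  motion=[
    [0, 0, 0, 0, 0, 0],
    [0, 0, 0, 0, 0, 0],
    [0, 0, 0, 0, 0, 0],
    [0, 0, 0, 0, 0, 0],
    [0, 0, 0, 0, 0, 0],
  ],
)

```text
time: 11.07
tool_pos: [0.5161, 0.2076, 0.1007]
eef_rot: [0.486, 0.515, -0.488, 0.51]
force: [-0.5, 0.4, 0.4]
finger_gap: -0.0001
```

>>> jog_arm(
  motion=[
    [0, 0, 0, 0, 0, 0],
    [0, 0, 0, 0, 0, 0],
    [0, 0, 0, 0, 0, 0],
    [0, 0, 0, 0, 0, 0],
    [0, 0, 0, 0, 0, 0],
  ],
)

```text
time: 11.48
tool_pos: [0.5161, 0.2076, 0.1007]
eef_rot: [0.486, 0.515, -0.488, 0.51]
force: [-0.3, -0.4, 0.7]
finger_gap: 0.0002
```

```bash
python3 snap.py 14; python3 rk.py 14
```

```text
11.5833 [0.5161 0.2076 0.1007] [ 0.139  -0.7526 -0.2618] [ 0.4858  0.5155 -0.4881  0.5099] 1.1772421401506727e-05
[[-0.1129  0.5604 -0.0806  0.1346]
 [-0.1128  0.5051 -0.0846  0.1342]
 [-0.0582  0.5013 -0.0301  0.1386]
 [-0.0582  0.5571 -0.026   0.1392]
 [ 0.1068  0.4904  0.1346  0.1399]
 [ 0.1075  0.5464  0.1393  0.1394]]
centre u -0.0029  yaw 0.0653
tilt(+ = +y end down) -0.0193  zcap@edge 0.1381
centre [0.5256 0.0272 0.137 ] tab+ [0.5159 0.1748 0.1405] tab- [ 0.5352 -0.1204  0.1335] lat off edge -0.0064
```

>>> jog_arm(
  motion=[
    [0, 0, 0, 0, 0, 0],
    [0, 0, 0, 0, 0, 0],
    [0, 0, 0, 0, 0, 0],
    [0, 0, 0, 0, 0, 0],
  ],
)

```text
time: 11.92
tool_pos: [0.5161, 0.2076, 0.1007]
eef_rot: [0.486, 0.515, -0.488, 0.51]
force: [0.3, 0.5, -0.2]
finger_gap: 0.0004
```

```bash
python3 snap.py 15; python3 rk.py 15
```

```text
12.0167 [0.5161 0.2076 0.1007] [0.8443 0.7192 0.0332] [ 0.4859  0.5155 -0.4881  0.5099] -4.517725131096574e-06
[[-0.1129  0.5604 -0.0806  0.1346]
 [-0.1127  0.5051 -0.0844  0.1345]
 [-0.0583  0.557  -0.0262  0.1394]
 [-0.0582  0.5013 -0.0301  0.1386]
 [ 0.1066  0.4903  0.1344  0.1403]
 [ 0.1075  0.5464  0.1393  0.1394]]
centre u -0.0029  yaw 0.0657
tilt(+ = +y end down) -0.0197  zcap@edge 0.1382
centre [0.5256 0.0272 0.1372] tab+ [0.5158 0.1748 0.1408] tab- [ 0.5353 -0.1205  0.1336] lat off edge -0.0064
```

The rack is settled and balanced, with a measured tilt of about -0.02 rad in two readings 0.4 s apart. Before placing the saddle I'll refine the stand centre, because the saddle must sit within 5 mm of the edge.

Run:
```python
import cv2,numpy as np
a=cv2.imread("pics/scene_15.png");t=cv2.imread("pics/top_15.png")
g=lambda a:np.clip(a.astype(float)*1.6,0,255).astype(np.uint8)
A=cv2.resize(g(a[140:215,215:315]),(800,600),interpolation=cv2.INTER_CUBIC);cv2.imwrite("pics/z1.png",A)
B=cv2.resize(g(t[195:255,150:280]),(780,360),interpolation=cv2.INTER_CUBIC);cv2.imwrite("pics/z2.png",B)
```

```text
(no output)
```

View pics/z1.png

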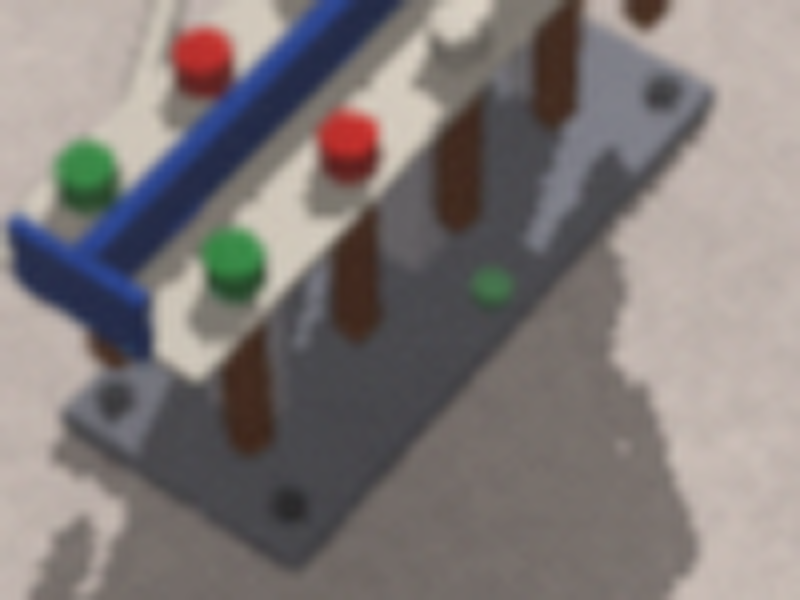

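View pics/z2.png

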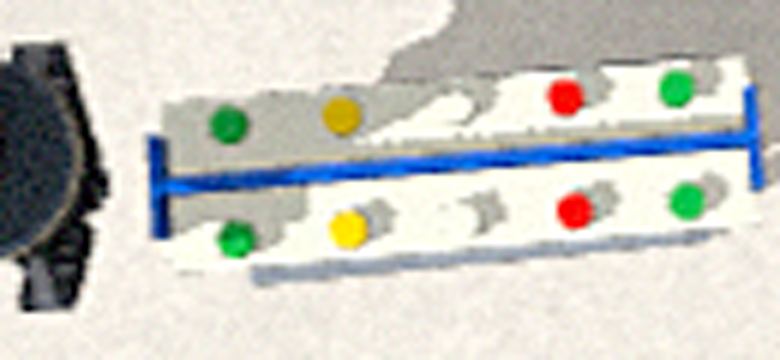

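Run:
```python
from rk import *
V=np.array([.9974,.0717,0])
S=lambda x,y:(x/8+215-.44,y/8+140-.44)
T=lambda x,y:(x/6+150-.42,y/6+195-.42)
pts={'h_nb':(115,400),'h_nf':(289,503),'h_ff':(662,91),'c_nb':(65,411),'c_nf':(297,556),'c_ff':(712,95),'green':(492,286)}
for z in(.008,.012,.016):
    print(z,{k:np.round(((onz("scene",S(*p),z)-E0)@U*1000,(onz("scene",S(*p),z)-E0)@V*1000),1).tolist() for k,p in pts.items()})
    print('   top',[np.round(((onz("top",p,z)-E0)@U*1000,(onz("top",p,z)-E0)@V*1000),1).tolist() for p in(T(252,280),T(728,233),(145+690/5.6-.4,190+248/5.6-.4),(145+678/5.6-.4,190+83/5.6-.4),(145+654/5.6-.4,190+105/5.6-.4),(145+668/5.6-.4,190+230/5.6-.4))])
```

```text
0.008 {'h_nb': [-106.4, -40.9], 'h_nf': [-104.3, 30.6], 'h_ff': [116.1, 29.1], 'c_nb': [-119.8, -51.3], 'c_nf': [-118.9, 45.1], 'c_ff': [125.1, 44.4], 'green': [7.6, 31.6]}
   top [[125.3, -50.0], [-132.0, -48.0], [-121.9, -48.6], [-123.7, 47.2], [-108.6, 35.7], [-110.2, -37.2]]
0.012 {'h_nb': [-108.5, -38.8], 'h_nf': [-106.4, 32.3], 'h_ff': [112.9, 30.8], 'c_nb': [-121.8, -49.2], 'c_nf': [-120.9, 46.8], 'c_ff': [121.9, 46.1], 'green': [5.0, 33.3]}
   top [[124.6, -50.1], [-132.0, -48.1], [-122.0, -48.7], [-123.7, 46.8], [-108.7, 35.3], [-110.3, -37.3]]
0.016 {'h_nb': [-110.5, -36.8], 'h_nf': [-108.4, 34.0], 'h_ff': [109.8, 32.5], 'c_nb': [-123.8, -47.1], 'c_nf': [-122.9, 48.4], 'c_ff': [118.8, 47.7], 'green': [2.4, 35.0]}
   top [[123.9, -50.2], [-132.0, -48.2], [-122.0, -48.8], [-123.7, 46.4], [-108.7, 34.9], [-110.3, -37.5]]
```

Run:
```python
import workcell
from h import *
print([n for n in dir(workcell) if not n.startswith('_')], getattr(workcell,'grip_point_offset',None))
print((proj("scene",[.5161,.2076,.1007])-[205,70])*4,(proj("scene",[.5161,.2076,.12])-[205,70])*4)
a=cv2.imread("pics/scene_15.png")[40:115,270:370]
cv2.imwrite("pics/g4.png",cv2.resize(np.clip(a*2.0,0,255).astype(np.uint8),(800,600),interpolation=cv2.INTER_CUBIC))
print((proj("scene",[.5161,.2076,.1007])-[270,40])*8)
```

```text
['Unreachable', 'calibration', 'close_job', 'grab_frame', 'grip_point_offset', 'observe'] 0.0187
[390.49884364 160.14614451] [393.02949241 138.78295114]
[260.99768727 560.29228901]
```

View pics/g4.png

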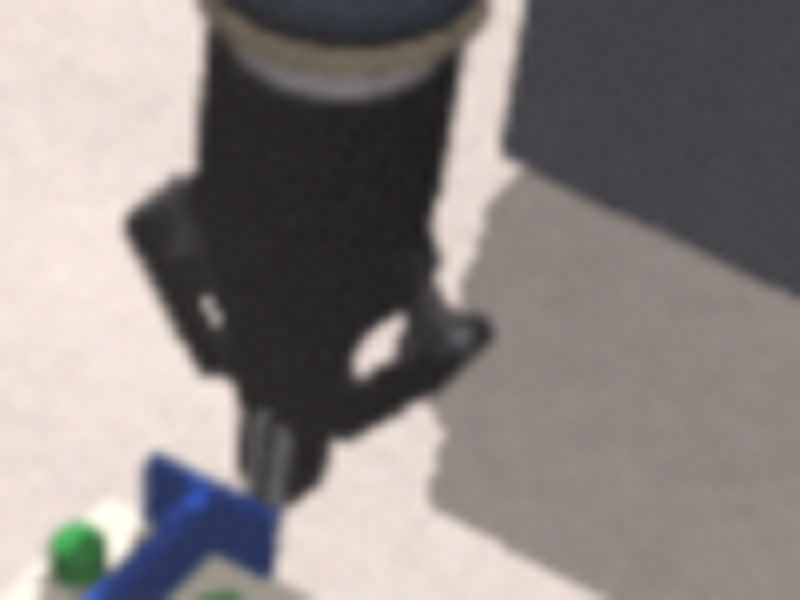

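>>> jog_arm(
  motion=[
    [0, 0.01, 0.02, 0, 0, 0],
    [0, 0.015, 0.058, 0, 0, 0],
    [0, 0.015, 0.096, 0, 0, 0],
    [0, 0.01, 0.135, 0, 0, 0],
    [0, 0, 0.165, 0, 0, 0],
  ],
  grip=0.4,
)

```text
time: 12.43
tool_pos: [0.5164, 0.2086, 0.2686]
eef_rot: [0.486, 0.516, -0.487, 0.51]
force: [1.9, 0.6, 0.2]
finger_gap: 0.0513
```

>>> jog_arm(
  motion=[
    [-0.007, -0.04, 0, 0, 0, -0.03],
    [-0.014, -0.08, 0, 0, 0, -0.06],
    [-0.021, -0.12, 0, 0, 0, -0.09],
    [-0.028, -0.16, 0, 0, 0, -0.12],
    [-0.035, -0.2, 0, 0, 0, -0.154],
  ],
)

```text
time: 12.85
tool_pos: [0.4806, 0.007, 0.2688]
eef_rot: [0.563, 0.43, -0.563, 0.425]
force: [0.9, 0.1, 0.3]
finger_gap: 0.0512
```

>>> jog_arm(
  motion=[
    [-0.007, -0.04, 0, 0, 0, 0],
    [-0.014, -0.08, 0, 0, 0, 0],
    [-0.021, -0.12, 0, 0, 0, 0],
    [-0.028, -0.16, 0, 0, 0, 0],
    [-0.035, -0.2, 0, 0, 0, 0],
  ],
)

```text
time: 13.27
tool_pos: [0.4449, -0.1947, 0.269]
eef_rot: [0.564, 0.43, -0.563, 0.425]
force: [1.0, -0.5, 0.6]
finger_gap: 0.0509
```

```bash
python3 snap.py 16; python3 rk.py 16|tail -3
```

```text
13.3667 [ 0.443  -0.2004  0.2696] [ 0.3555 -0.1264  0.9159] [-0.5654 -0.4261  0.5656 -0.423 ] 0.05129156164627648
centre u -0.0027  yaw 0.0647
tilt(+ = +y end down) -0.0276  zcap@edge 0.1388
centre [0.5255 0.0273 0.1377] tab+ [0.5159 0.1749 0.1425] tab- [ 0.5351 -0.1203  0.1329] lat off edge -0.0064
```

>>> jog_arm(
  motion=[
    [-0.004, -0.035, -0.02, 0, 0, 0],
    [-0.008, -0.07, -0.04, 0, 0, 0],
    [-0.01, -0.1015, -0.06, 0, 0, 0],
    [-0.01, -0.1015, -0.1, 0, 0, 0],
    [-0.01, -0.1015, -0.14, 0, 0, 0],
  ],
)

```text
time: 13.78
tool_pos: [0.4328, -0.3046, 0.129]
eef_rot: [-0.566, -0.424, 0.566, -0.423]
force: [1.9, 0.9, -0.6]
finger_gap: 0.0513
```

>>> jog_arm(
  motion=[
    [0, 0, -0.025, 0, 0, 0],
    [0, 0, -0.04, 0, 0, 0],
    [0, 0, -0.04, 0, 0, 0],
  ],
)

```text
time: 14.03
tool_pos: [0.4313, -0.303, 0.086]
eef_rot: [-0.565, -0.426, 0.567, -0.421]
force: [0.2, 1.4, -0.2]
finger_gap: 0.0512
```

```bash
python3 snap.py 17; python3 rk.py 17|tail -3;python3 - <<'E'
from h import *
a=cv2.imread("pics/scene_17.png")[165:265,95:205];b=cv2.imread("pics/top_17.png")[200:290,290:389]
a,b=[np.clip(q*1.8,0,255).astype(np.uint8) for q in(a,b)]
cv2.imwrite("pics/g5.png",np.hstack([cv2.resize(a,(440,400),interpolation=cv2.INTER_CUBIC),cv2.resize(b,(360,400),interpolation=cv2.INTER_CUBIC)]))
s=observe()["tool_pos"];print(proj("scene",s),(proj("scene",s)-[95,165])*4)
E
```

```text
14.1333 [ 0.4328 -0.3045  0.0891] [ 0.3139 -0.2469  0.2774] [-0.5661 -0.4241  0.5665 -0.4228] 0.05120240589005399
centre u -0.0028  yaw 0.0653
tilt(+ = +y end down) -0.0255  zcap@edge 0.1386
centre [0.5256 0.0273 0.1377] tab+ [0.5159 0.1749 0.142 ] tab- [ 0.5352 -0.1204  0.1333] lat off edge -0.0064
[137.6269013  214.10381916] [170.50760521 196.41527664]
```

View pics/g5.png

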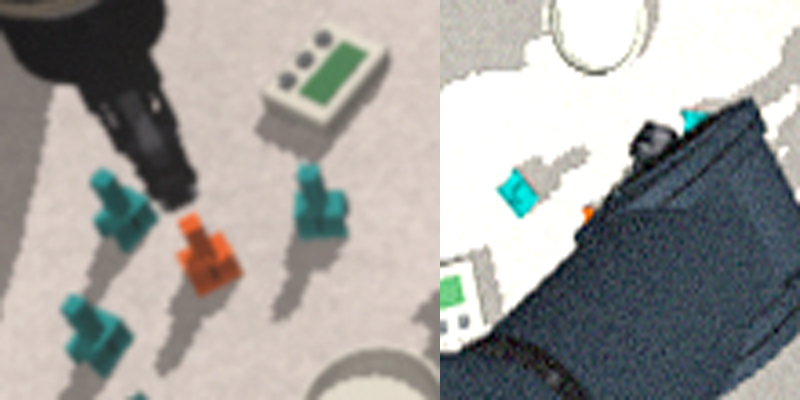

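Run:
```python
from h import *
for s in([.457,-.311,.089],[.457,-.311,.10],[.464,-.313,.10],[.409,-.298,.1],[.433,-.302,.06]): print((proj("scene",s)-[95,165])*4)
```

```text
[188.13869978 227.80606198]
[183.08895079 217.69127183]
[188.14286525 227.09830445]
[148.58494512 156.10505546]
[187.21056832 220.13303171]
```

>>> jog_arm(
  motion=[
    [0, 0.0015, -0.025, 0, 0, 0],
    [0, 0.0025, -0.05, 0, 0, 0],
    [0, 0.0025, -0.061, 0, 0, 0],
    [0, 0.0025, -0.061, 0, 0, 0],
  ],
)

```text
time: 14.47
tool_pos: [0.4327, -0.3013, 0.0275]
eef_rot: [-0.566, -0.425, 0.566, -0.422]
force: [-0.3, -0.3, 1.1]
finger_gap: 0.0513
```

```bash
python3 snap.py 18
python3 - <<'E'
from h import *
a=cv2.imread("pics/scene_18.png")[185:260,105:205]
a=np.clip(a*2.,0,255).astype(np.uint8)
cv2.imwrite("pics/g6.png",cv2.resize(a,(800,600),interpolation=cv2.INTER_CUBIC))
s=observe()["tool_pos"];print((proj("scene",s)-[105,185])*8)
E
```

```text
14.5667 [ 0.4334 -0.3025  0.0293] [ 0.0595 -0.2899  0.8679] [-0.5662 -0.4236  0.5664 -0.4232] 0.051272910288094144
[319.91139813 334.53028992]
```

View pics/g6.png

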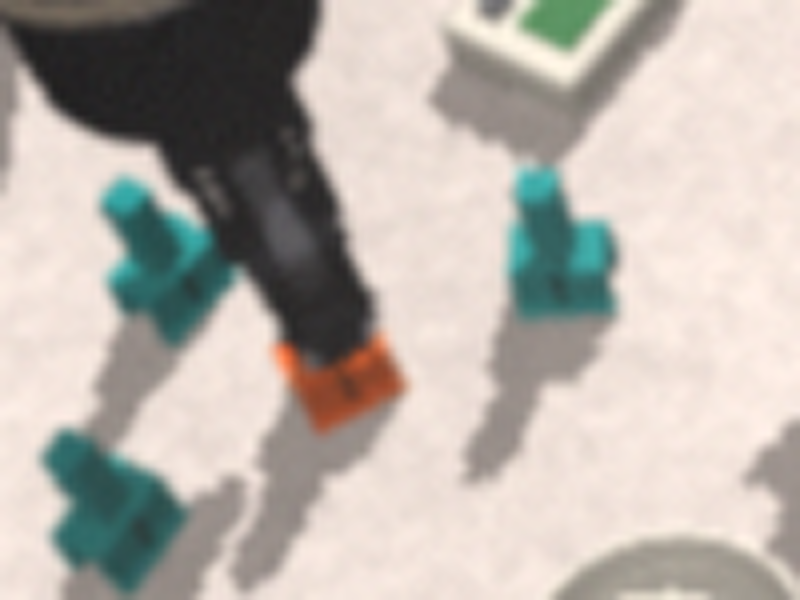

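>>> jog_arm(
  motion=[
    [0, 0, -0.001, 0, 0, 0],
    [0, 0, -0.001, 0, 0, 0],
    [0, 0, -0.001, 0, 0, 0],
    [0, 0, -0.001, 0, 0, 0],
    [0, 0, -0.001, 0, 0, 0],
  ],
  grip=1,
  newtons=25,
)

```text
time: 14.98
tool_pos: [0.4339, -0.3029, 0.029]
eef_rot: [0.566, 0.423, -0.566, 0.424]
force: [0.6, 0.3, 5.4]
finger_gap: 0.0089
```

>>> jog_arm(
  motion=[
    [0, 0, 0, 0, 0, 0],
    [0, 0, 0, 0, 0, 0],
    [0, 0, 0.01, 0, 0, 0],
    [0, 0, 0.03, 0, 0, 0],
    [0, 0, 0.05, 0, 0, 0],
  ],
)

```text
time: 15.4
tool_pos: [0.433, -0.3026, 0.0795]
eef_rot: [-0.566, -0.424, 0.567, -0.423]
force: [0.6, 0.2, -0.9]
finger_gap: 0.0085
```

```bash
python3 snap.py 19; python3 rk.py 19|tail -3
python3 - <<'E'
from h import *
a=cv2.imread("pics/scene_19.png")[175:250,95:195]
a=np.clip(a*2.,0,255).astype(np.uint8)
cv2.imwrite("pics/g7.png",cv2.resize(a,(800,600),interpolation=cv2.INTER_CUBIC))
s=observe()["tool_pos"];print((proj("scene",s)-[95,175])*8)
E
```

```text
15.5 [ 0.4348 -0.304   0.0818] [-0.245  -0.0803 -0.4685] [ 0.5669  0.4219 -0.5658  0.4248] 0.0083865726896009
centre u -0.0029  yaw 0.0657
tilt(+ = +y end down) -0.0279  zcap@edge 0.1388
centre [0.5256 0.0272 0.138 ] tab+ [0.5159 0.1748 0.1426] tab- [ 0.5353 -0.1204  0.1334] lat off edge -0.0064
[353.27072653 329.16023873]
```

View pics/g7.png

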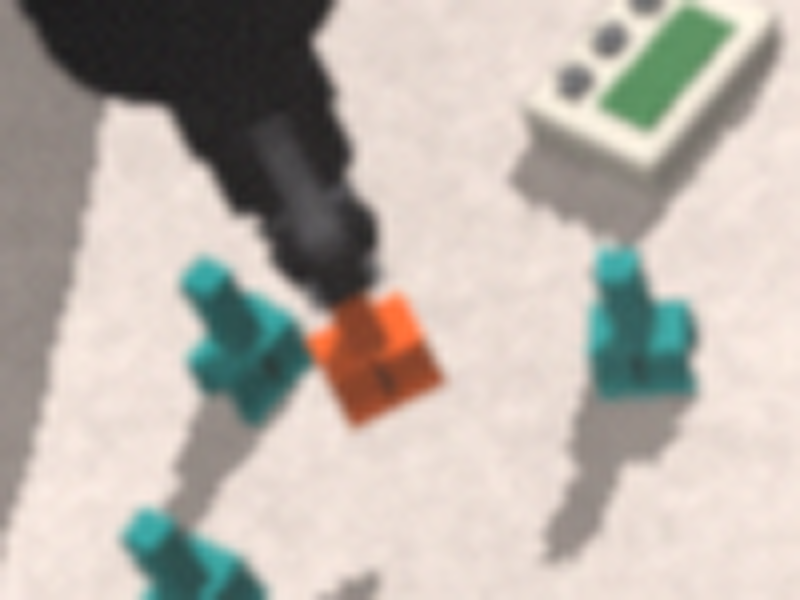

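>>> jog_arm(
  motion=[
    [0, 0, 0.04, 0, 0, 0],
    [0, 0, 0.08, 0, 0, 0.03],
    [0.005, 0.02, 0.115, 0, 0, 0.08],
    [0.015, 0.055, 0.14, 0, 0, 0.12],
    [0.025, 0.09, 0.16, 0, 0, 0.169],
  ],
)

```text
time: 15.92
tool_pos: [0.459, -0.2165, 0.2428]
eef_rot: [0.484, 0.514, -0.482, 0.519]
force: [1.0, 0.3, -0.2]
finger_gap: 0.0087
```

>>> jog_arm(
  motion=[
    [0.009, 0.035, 0, 0, 0, 0],
    [0.018, 0.07, 0, 0, 0, 0],
    [0.028, 0.105, 0, 0, 0, 0],
    [0.037, 0.14, 0, 0, 0, 0],
    [0.046, 0.175, 0, 0, 0, 0],
  ],
)

```text
time: 16.33
tool_pos: [0.5047, -0.0397, 0.2428]
eef_rot: [0.484, 0.515, -0.482, 0.518]
force: [0.7, -0.9, -0.6]
finger_gap: 0.0082
```

```bash
python3 snap.py 20; python3 rk.py 20|tail -3
```

```text
16.4333 [ 0.5059 -0.0346  0.242 ] [-0.6901 -0.198  -0.5023] [ 0.4817  0.5175 -0.4794  0.5199] 0.008627154439614435Traceback (most recent call last):
  File "rk.py", line 20, in <module>
    P,u,tilt,z0=pose(cv2.imread(f"pics/scene_{t}.png"),cv2.imread(f"pics/top_{t}.png"))
                ~~~~^^^^^^^^^^^^^^^^^^^^^^^^^^^^^^^^^^^^^^^^^^^^^^^^^^^^^^^^^^^^^^^^^^^
  File "rk.py", line 12, in pose
    best=min(((tri(a,b)) for b in B),key=lambda q:q[1])
ValueError: min() iterable argument is empty
```

>>> jog_arm(
  motion=[
    [0.009, 0.03, -0.01, 0, 0, 0],
    [0.019, 0.055, -0.02, 0, 0, 0],
    [0.019, 0.0666, -0.027, 0, 0, 0],
    [0.019, 0.0666, -0.027, 0, 0, 0],
    [0.019, 0.0666, -0.027, 0, 0, 0],
  ],
)

```text
time: 16.85
tool_pos: [0.5242, 0.0317, 0.2144]
eef_rot: [0.481, 0.518, -0.48, 0.52]
force: [1.3, -1.7, 0.0]
finger_gap: 0.0087
```

```bash
python3 snap.py 21
python3 - <<'E'
from h import *
a=cv2.imread("pics/scene_21.png")[85:175,215:335]
a=np.clip(a*1.8,0,255).astype(np.uint8)
cv2.imwrite("pics/g8.png",cv2.resize(a,(800,600),interpolation=cv2.INTER_CUBIC))
k=800/120
f=lambda s:np.round((proj("scene",s)-[215,85])*k).tolist()
s=observe()["tool_pos"];print("tcp",f(s),"target roof",f([.5253,.0313,.155]))
ax=np.array([-.0654,.9978,0]);ay=np.array([.9978,.0654,0])
c=np.array(s)-[0,0,.0285]
for dx in(-.015,.015):
  for dy in(-.012,.012): print(dx,dy,f(c+ax*dx+ay*dy))
for dx in(-.015,.015):
  for dy in(-.0095,.0095): print('top24',dx,dy,f(c+[0,0,.024]+ax*dx+ay*dy))
E
```

```text
16.95 [0.5247 0.0303 0.2153] [-1.1526 -0.5489 -0.1074] [ 0.482   0.5169 -0.48    0.5197] 0.00857731093891647
tcp [323.0, 195.0] target roof [325.0, 317.0]
-0.015 -0.012 [270.0, 264.0]
-0.015 0.012 [324.0, 294.0]
0.015 -0.012 [321.0, 217.0]
0.015 0.012 [375.0, 245.0]
top24 -0.015 -0.0095 [275.0, 217.0]
top24 -0.015 0.0095 [319.0, 241.0]
top24 0.015 -0.0095 [327.0, 170.0]
top24 0.015 0.0095 [371.0, 192.0]
```

View pics/g8.png

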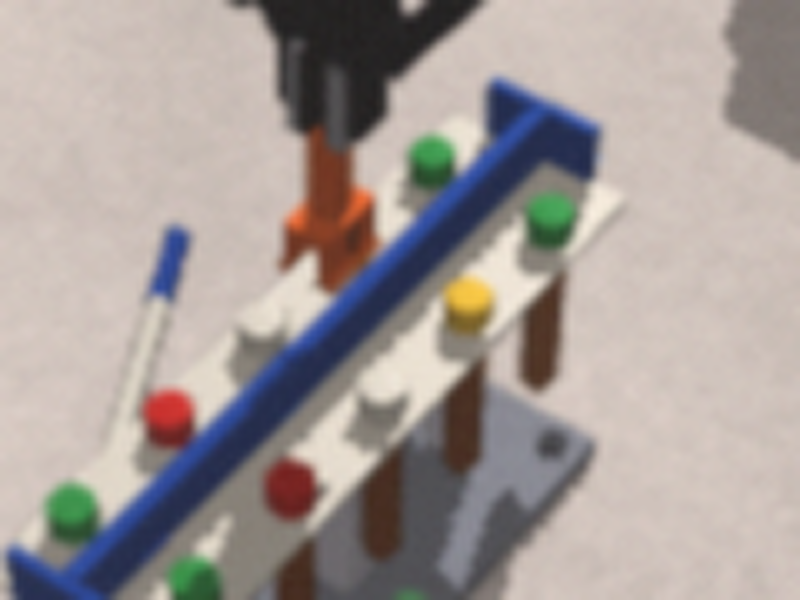

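>>> jog_arm(
  motion=[
    [0, 0.0005, -0.01, 0, 0, 0],
    [0, 0.001, -0.02, 0, 0, 0],
    [0, 0.001, -0.026, 0, 0, 0],
    [0, 0.001, -0.029, 0, 0, 0],
    [0, 0.001, -0.029, 0, 0, 0],
  ],
)

```text
time: 17.37
tool_pos: [0.524, 0.0311, 0.1853]
eef_rot: [0.482, 0.517, -0.481, 0.519]
force: [-0.3, 0.5, -0.4]
finger_gap: 0.0086
```

```bash
python3 snap.py 22
python3 - <<'E'
from h import *
a=cv2.imread("pics/scene_22.png")[95:170,225:325]
a=np.clip(a*1.8,0,255).astype(np.uint8)
cv2.imwrite("pics/g9.png",cv2.resize(a,(800,600),interpolation=cv2.INTER_CUBIC))
k=8
f=lambda s:np.round((proj("scene",s)-[225,95])*k).tolist()
s=observe()["tool_pos"];print("tcp",f(s),"target roof",f([.5253,.0313,.155]))
ax=np.array([-.0654,.9978,0]);ay=np.array([.9978,.0654,0])
c=np.array(s)-[0,0,.0285]
for dx in(-.015,.015):
  for dy in(-.0095,.0095): print(dx,dy,f(c+ax*dx+ay*dy),'top24',f(c+[0,0,.024]+ax*dx+ay*dy))
E
```

```text
17.4667 [0.5247 0.0311 0.1863] [-0.0364 -0.2535  0.0773] [ 0.482   0.5169 -0.4802  0.5196] 0.008676377538270988
tcp [309.0, 226.0] target roof [310.0, 301.0]
-0.015 -0.0095 [254.0, 309.0] top24 [253.0, 252.0]
-0.015 0.0095 [304.0, 336.0] top24 [304.0, 279.0]
0.015 -0.0095 [313.0, 252.0] top24 [314.0, 195.0]
0.015 0.0095 [363.0, 279.0] top24 [365.0, 222.0]
```

View pics/g9.png

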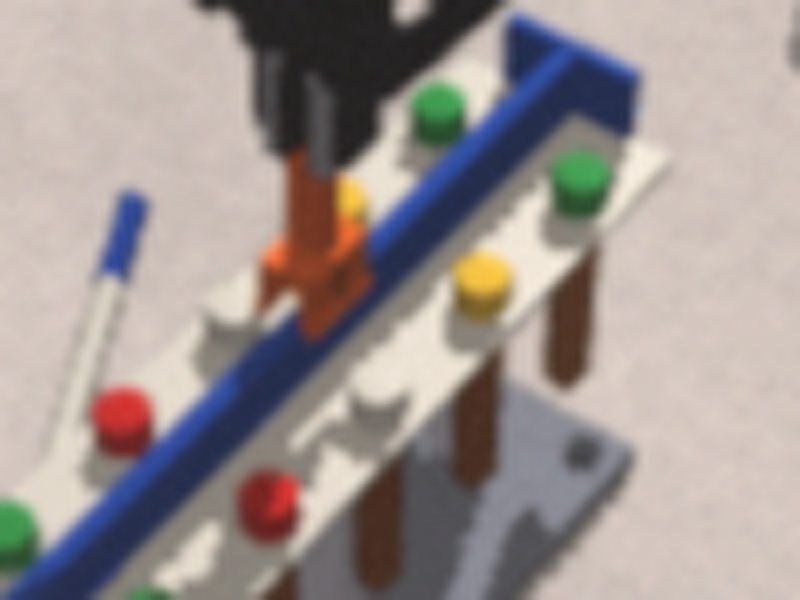

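>>> jog_arm(
  motion=[
    [-0.0015, 0, 0, 0, 0, 0],
    [-0.0015, 0, -0.004, 0, 0, 0],
    [-0.0015, 0, -0.008, 0, 0, 0],
    [-0.0015, 0, -0.012, 0, 0, 0],
    [-0.0015, 0, -0.015, 0, 0, 0],
  ],
)

```text
time: 17.88
tool_pos: [0.523, 0.0312, 0.1707]
eef_rot: [0.482, 0.517, -0.48, 0.52]
force: [-0.5, 0.1, -0.5]
finger_gap: 0.0082
```

```bash
cat > z.py <<'E'
import sys
from h import *
n=sys.argv[1]
a=cv2.imread(f"pics/scene_{n}.png")[95:170,225:325]
a=np.clip(a*1.8,0,255).astype(np.uint8)
cv2.imwrite(f"pics/z_{n}.png",cv2.resize(a,(800,600),interpolation=cv2.INTER_CUBIC))
E
python3 snap.py 23; python3 z.py 23
```

```text
17.9833 [0.5228 0.0312 0.1706] [-0.1705  0.0244 -0.1206] [ 0.4816  0.5171 -0.4805  0.5194] 0.008421003151731915
```

View pics/z_23.png

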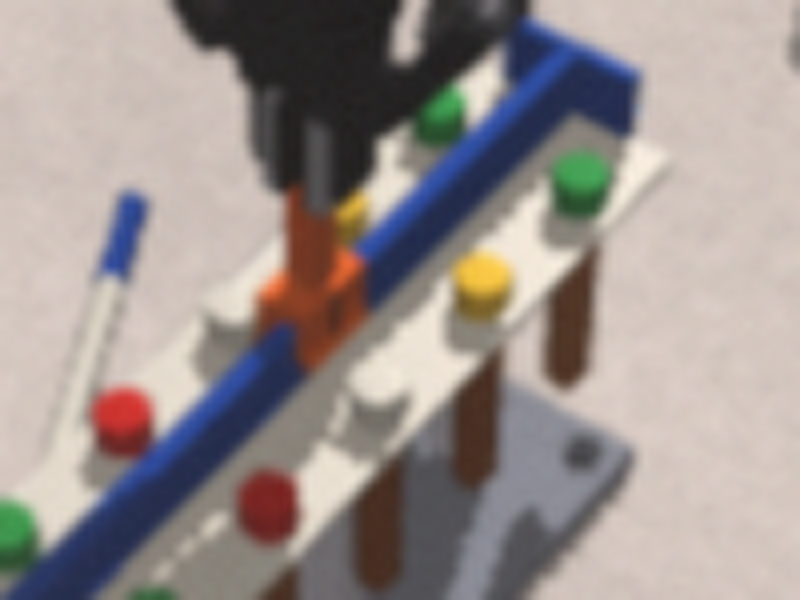

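>>> jog_arm(
  motion=[
    [0, 0, -0.0015, 0, 0, 0],
    [0, 0, -0.003, 0, 0, 0],
    [0, 0, -0.004, 0, 0, 0],
    [0, 0, -0.004, 0, 0, 0],
  ],
)

```text
time: 18.32
tool_pos: [0.5228, 0.0312, 0.1665]
eef_rot: [0.482, 0.517, -0.48, 0.519]
force: [0.4, -0.1, 0.5]
finger_gap: 0.0088
```

```bash
python3 snap.py 24; python3 z.py 24
```

```text
18.4167 [0.5228 0.0312 0.1666] [ 0.2671  0.356  -0.2272] [ 0.4817  0.5171 -0.4805  0.5194] 0.0084147765729778
```

View pics/z_24.png

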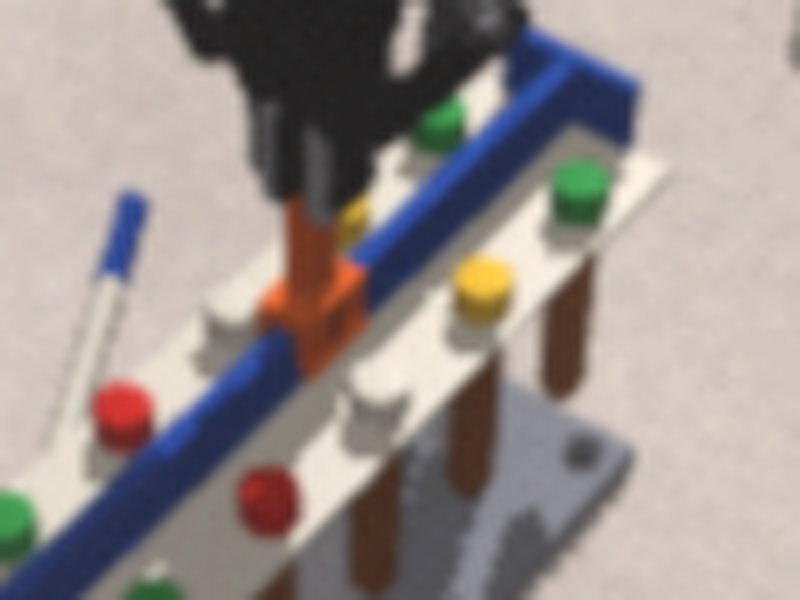

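>>> jog_arm(
  motion=[
    [0, 0, -0.0005, 0, 0, 0],
    [0, 0, -0.0005, 0, 0, 0],
    [0, 0, -0.0005, 0, 0, 0],
    [0, 0, -0.0005, 0, 0, 0],
  ],
  grip=0.65,
)

```text
time: 18.75
tool_pos: [0.5229, 0.0312, 0.1662]
eef_rot: [0.482, 0.517, -0.48, 0.519]
force: [-0.9, -0.1, -0.5]
finger_gap: 0.0299
```

```bash
python3 snap.py 25; python3 z.py 25
```

```text
18.85 [0.5229 0.0312 0.1662] [ 0.1517 -0.2146 -0.4977] [ 0.4817  0.517  -0.4805  0.5194] 0.029913708506434024
```

View pics/z_25.png

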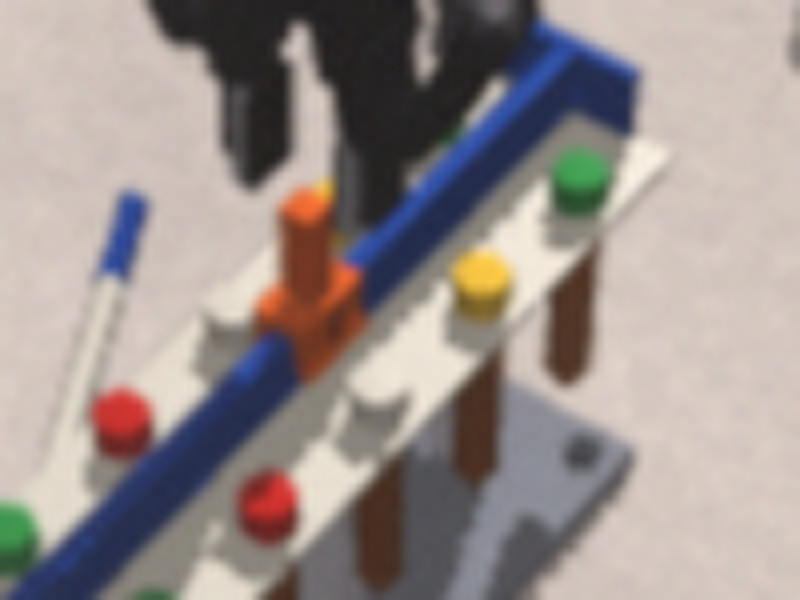

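>>> jog_arm(
  motion=[
    [0, 0, 0.008, 0, 0, 0],
    [0, 0, 0.025, 0, 0, 0],
    [0, 0, 0.05, 0, 0, 0],
    [0, 0, 0.08, 0, 0, 0],
    [0, 0, 0.11, 0, 0, 0],
  ],
)

```text
time: 19.27
tool_pos: [0.5224, 0.0308, 0.2778]
eef_rot: [0.482, 0.517, -0.481, 0.519]
force: [0.1, 0.1, 0.0]
finger_gap: 0.0298
```

>>> jog_arm(
  motion=[
    [-0.01, -0.03, 0.01, 0, 0, 0],
    [-0.02, -0.065, 0.01, 0, 0, 0],
    [-0.03, -0.1, 0.01, 0, 0, 0],
    [-0.04, -0.135, 0.01, 0, 0, 0],
    [-0.05, -0.17, 0.01, 0, 0, 0],
  ],
)

```text
time: 19.68
tool_pos: [0.4717, -0.1407, 0.2887]
eef_rot: [0.482, 0.517, -0.48, 0.52]
force: [0.6, -0.5, 0.1]
finger_gap: 0.03
```

>>> jog_arm(
  motion=[
    [-0.005, -0.03, 0, 0, 0, 0],
    [-0.01, -0.06, 0, 0, 0, 0],
    [-0.015, -0.09, 0, 0, 0, 0],
    [-0.015, -0.09, 0, 0, 0, 0],
    [-0.015, -0.09, 0, 0, 0, 0],
  ],
)

```text
time: 20.1
tool_pos: [0.4558, -0.2326, 0.2893]
eef_rot: [0.483, 0.516, -0.482, 0.519]
force: [0.7, 0.5, -0.1]
finger_gap: 0.0301
```

```bash
python3 snap.py 26; python3 rk.py 26|tail -3;python3 z.py 26
```

```text
20.2 [ 0.4569 -0.23    0.2889] [ 0.0346  0.343  -0.5003] [ 0.4819  0.5169 -0.4803  0.5195] 0.029992855117803266
centre u -0.0029  yaw 0.0659
tilt(+ = +y end down) -0.0347  zcap@edge 0.1387
centre [0.5255 0.0271 0.1378] tab+ [0.5158 0.1747 0.1435] tab- [ 0.5352 -0.1204  0.1321] lat off edge -0.0064
```

View pics/z_26.png

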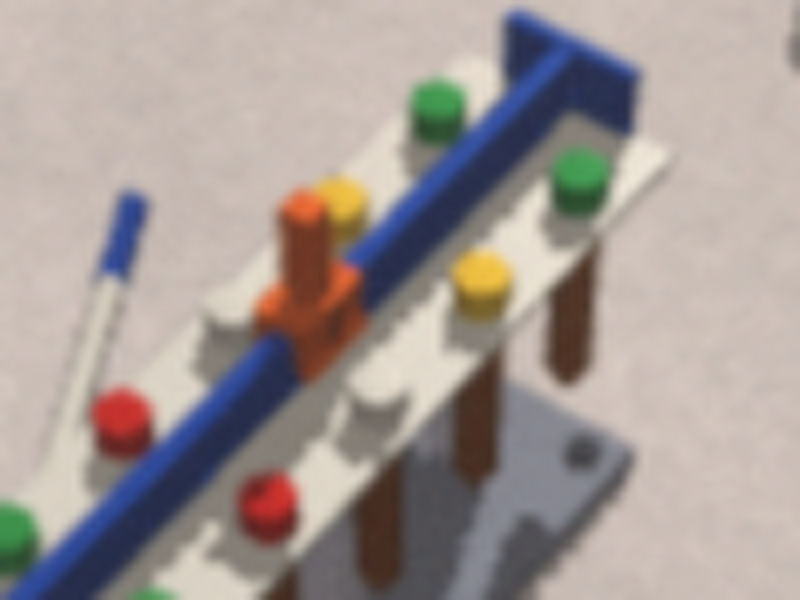

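View pics/ct_26.png

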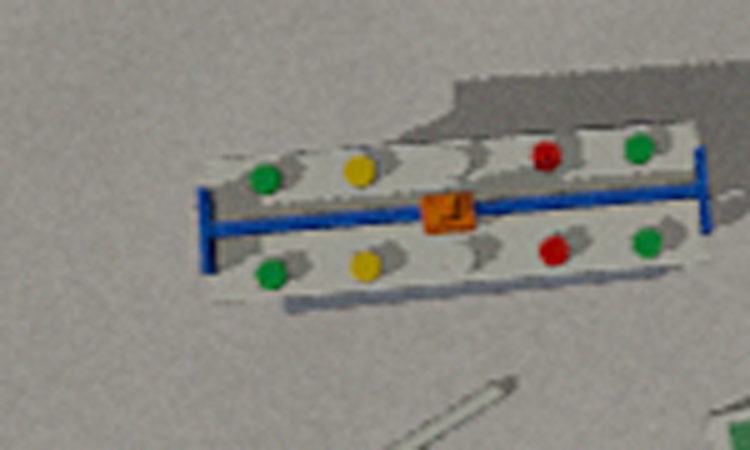

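The saddle sits astride the spine. I'll wait for the rack to settle, then measure the saddle's position along the rack and the tilt.

>>> jog_arm(
  motion=[
    [0, 0, 0, 0, 0, 0],
    [0, 0, 0, 0, 0, 0],
    [0, 0, 0, 0, 0, 0],
    [0, 0, 0, 0, 0, 0],
    [0, 0, 0, 0, 0, 0],
  ],
)

```text
time: 20.62
tool_pos: [0.457, -0.2296, 0.2889]
eef_rot: [0.482, 0.517, -0.48, 0.52]
force: [0.1, -0.0, -0.2]
finger_gap: 0.0299
```

>>> jog_arm(
  motion=[
    [0, 0, 0, 0, 0, 0],
    [0, 0, 0, 0, 0, 0],
    [0, 0, 0, 0, 0, 0],
    [0, 0, 0, 0, 0, 0],
    [0, 0, 0, 0, 0, 0],
  ],
)

```text
time: 21.03
tool_pos: [0.457, -0.2297, 0.2889]
eef_rot: [0.482, 0.517, -0.48, 0.52]
force: [0.3, 0.2, 0.0]
finger_gap: 0.03
```

```bash
python3 snap.py 27; python3 rk.py 27|tail -3;python3 - <<'E'
from rk import *
V=np.array([.9974,.0717,0])
for t in("26","27"):
    c={}
    for n,b in(("scene",(90,160,240,300)),("top",(205,235,205,240))):
        im=cv2.imread(f"pics/{n}_{t}.png");hsv=cv2.cvtColor(im,cv2.COLOR_BGR2HSV)
        m=cv2.inRange(hsv,(5,180,50),(17,255,255));z=np.zeros_like(m);z[b[0]:b[1],b[2]:b[3]]=1;m*=z
        k,l,st,ce=cv2.connectedComponentsWithStats(m);i=1+np.argmax(st[1:,4]);c[n]=ce[i];print(n,st[i],ce[i])
    X,e=tri(c["scene"],c["top"]);print("saddle centroid",X,e,"u %.4f"%((X-E0)@U))
    # fork 30mm long: ends in top view at fork-top height 0.161
    for z in(.155,.161): q=onz("top",c["top"],z);print(z,"u",(q-E0)@U,"v",(q-E0)@V)
E
```

```text
21.1333 [ 0.457  -0.2296  0.2889] [ 0.5624  0.3102 -0.3546] [ 0.4817  0.5172 -0.4801  0.5196] 0.030060240760016014
centre u -0.0028  yaw 0.0661
tilt(+ = +y end down) -0.0341  zcap@edge 0.1385
centre [0.5255 0.0272 0.1374] tab+ [0.5157 0.1748 0.1431] tab- [ 0.5352 -0.1204  0.1318] lat off edge -0.0065
scene [258 128  11   8  26] [263.6538 131.7692]
top [219 219  11   8  72] [223.9306 222.2639]
saddle centroid [0.5238 0.0314 0.1567] 0.0013864866721331472 u 0.0014
0.155 u 0.0011164737680460803 v -0.00817545884490519
0.161 u 0.0004939567802920542 v -0.008575098661004758
scene [258 131   6   5  16] [260.25 133.25]
top [219 219  11   8  72] [223.9306 222.2639]
saddle centroid [0.5211 0.0284 0.1531] 0.007406182806802545 u -0.0013
0.155 u 0.0011164737680460803 v -0.00817545884490519
0.161 u 0.0004939567802920542 v -0.008575098661004758
```

```bash
python3 -c "
from workcell import *
print(close_job())"
```

```text
the job is handed in; nothing more can be done
None
```

The job is handed in at about 21 s of robot time: the rack is balancing on the knife edge with the orange saddle astride its spine. The hand-in gave no verdict, so the figures below are my own last measurements.

**What I did:** I nudged the +y end tab with the closed fingers, sliding the rack about 55 mm along the edge. The highest tool force I read was about 4 N. The rack then settled untouched, clear of both rests, at a tilt of about 0.02–0.03 rad. I picked up the orange saddle, lowered it onto the spine, opened the fingers and backed well away.

**Last checks:**
- **Tilt:** 0.034 rad, with readings of 0.0347 and 0.0341 rad 0.9 s apart; the limit is 0.06.
- **Saddle position:** it looks upright, fully down and in line with the spine. It sits about 1 mm from my estimate of the edge position, which came from the base plate. The small rise in tilt after placing suggests 1–2 mm the other way. Both are inside the 5 mm limit.
- **Other things on the bench:** I didn't measure their positions again. The pen looked unmoved in the last pictures, and I never touched any of them knowingly.

**Checks that disagreed:**
- The fingertips looked 15–20 mm higher in the pictures than the reported tool point. I set the grasp and placing heights so they would work either way.
- Pushing along the jaw direction made the rack jump up to 5 mm further than commanded. I turned the gripper 90 degrees for the final nudge, which then matched to about 1 mm.
- The last saddle fix combining both cameras was poor (7 mm mismatch, from a colour mask that caught too little). I used the top view and the earlier two-view fix (1.4 mm mismatch) instead.

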